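Gang up end blocks and set the template post

ROBOT

A 6-joint arm with a two-finger parallel gripper is mounted at the origin on the work surface. World frame = base frame: x ahead of the robot, y to its left, z up, the work surface at z = 0. Lengths are in mm, angles in rad, forces in N, time in s.
With the tool pointing down it reaches from about 350 to 775 mm from the base axis. Payload 7.3 kg.
Tool frame: the origin (TCP) lies midway between the tips of the shut fingers; the grasp point (between the pads) lies 19 mm behind it; z points along the fingers, y is the line along which they close (so a half turn about z gives the same grasp; the last joint's range is limited). The gripper opens to 92 mm and grips with 3 to 60 N. Pads are 19 mm wide; open, the fingers measure 130 mm over their backs; the gripper's body (75 mm by 190 mm) begins 47 mm behind the grasp point.
Start: joints at [1.058, 0.342, 1.524, -0, 1.275, -0.146], TCP at [188.268, 490.102, 226.741] pointing down, gripper open.
Joint ranges: [-2.53, 2.53], [-0.77, 2.02], [0.04, 2.7], [-1, 4.14], [0.28, 2.66], [-3.11, 3.11]. Speed limits (rad/s): [2.57, 2.57, 3.14, 3.14, 3.14, 3.14].

INTERFACE

Orientations are given as [roll, pitch, yaw] about the fixed x, y, z axes, in that order (R = Rz(yaw) Ry(pitch) Rx(roll)).
In Python, from plant import * gives the robot as it stands.
- The arm moves only by the tool step_arm, never from a script. Its argument "deltas" is one flat list of numbers, 5 for each row, row after row: the shift along the world's x, y, z in mm, then the turn about the world's z in degrees, then the finger opening in mm, from 0 to 91.8. In form: [tx, ty, tz, turn, gripper, tx, ty, tz, turn, gripper, ...]. A call has exactly 10 rows; each row shifts and turns the commanded pose from where the row before left it; what a row does not reach is not made up. A row lasts 1/8 s, in which the tool goes at most 62.5 mm and 10.7 degrees, less where a joint would pass 70% of its speed; a pose out of reach is approached as far as the arm can. A call is refused whole if a number of a shift passes 62.5 or a number of a turn 10.7, either way. A call with a gripper value outside its range is refused whole. The fingers move at their own pace and stop on an object; the grip force is fixed at half the most. Time passes only in rows, so rows that do not move let the fingers close, or fill a call up. It gives the time, the measured TCP pose, the force, the opening and the grip force at its end, in the units of the state.
- get_obs(): the state, without advancing time (a new reading comes with each control period).
- capture(name): name is "scene" or "top" or "wrist"; returns the picture (400x640x3 uint8, red, green, blue); there is no depth.
- camera_params(name): a dict with "mtx" (3x3 intrinsics, pixels), "rvec" (rotation vector, rad) and "tvec" (3), from world to camera coordinates, as OpenCV has them. Camera axes: x right, y down, z forward; pixel columns grow to the right and rows downward; lengths in mm; the calibration is good to about 2 mm. A picture is of the moment at which its call begins: read the wrist's pose just before it. camera_params takes no time and is no camera call; for the wrist camera it gives the pose at the moment of the call.
- close_job(): hands the job in; it is judged then, once.
The state is a dict: "time": time; "joint_positions": joint angles; "dq": joint speeds; "tau": joint torques, N m; "tool_pos": TCP position; "tcp_rot": TCP orientation; "contact_force": force on the tool from outside, world axes, zero at the start; "moment": the same for the moment, N m; "grip_width": finger opening in mm; "finger_force": force on a finger pad.
Only numpy, scipy, OpenCV 4.12 (cv2) and the standard library are available. Lean on these libraries where they do the work, as an engineer would, in place of code of your own. Each camera call takes 0.05 s, during which the arm holds its last target. There are 200 camera calls.

TASK

Get the fixture slab ready for a drilling template: nudge all the dark end blocks into one straight row, long sides side by side, each with a short end square against the far fence, starting tight against the end stop on the left and with no gaps between neighbours. Feel the depth of the blind hole with the depth gauge and put the gauge back fully home in its stand; then stand in the hole the one dowel whose top comes level with the tops of the blocks, leaving the other two dowels standing where they are. Do not disturb the glue bottle, the sanding block or the wax tin.

Things in the scene. Friction and masses are not known exactly. Their poses are not given: they have to be found in the camera images.
- slab: fixed slab faced in grey laminate, 300 (x) x 470 (y) x 45 mm; origin at centre of underside, x away from robot, y left. On top a fence (25 wide, 22 high) along the far edge, inner face x = +125; on the left an end stop (22 high), inner face y = +205, from x = +15 to the fence. Blind hole at x = +90, y = -200, in line with the row
- hole (a point): centre of the mouth of the blind hole, level with the slab's top; bore 26 mm, straight down, flat-bottomed. It is 14, 24 or 34 mm deep, which cannot be read from any pose.
- corner (a point): inside corner between fence and end stop, level with the slab's top (slab x = +125, y = +205)
- stand: fixed wooden stand for the gauge, 70 x 70 x 70 mm, with a 12 mm hole 66 mm deep down the middle of its top; origin at the centre of its underside
- gauge: depth gauge, 105 mm tall overall, about 120 g, standing upright in its stand: a thin steel rod 8 mm across and 60 mm long below, a brass barrel 24 mm across and 45 mm long above, whose shoulder rests on the stand. Origin at the rod's lower tip, z up to the barrel (barrel from z = 60 to 105)
- gauge_tip (a point): lower tip of the gauge's rod
- block1: dark wooden end block lying on the slab, 70 (its x) x 45 (its y) x 32 mm high, about 70 g; origin at the centre of its underside. Three to five such blocks are there, all alike; absent ones read None
- block2: dark wooden end block lying on the slab, 70 (its x) x 45 (its y) x 32 mm high, about 70 g; origin at the centre of its underside. Three to five such blocks are there, all alike; absent ones read None
- block3: dark wooden end block lying on the slab, 70 (its x) x 45 (its y) x 32 mm high, about 70 g; origin at the centre of its underside. Three to five such blocks are there, all alike; absent ones read None
- block4: dark wooden end block lying on the slab, 70 (its x) x 45 (its y) x 32 mm high, about 70 g; origin at the centre of its underside. Three to five such blocks are there, all alike; absent ones read None
- block5: dark wooden end block lying on the slab, 70 (its x) x 45 (its y) x 32 mm high, about 70 g; origin at the centre of its underside. Three to five such blocks are there, all alike; absent ones read None
- dowel_short: plain reddish-brown wooden dowel, 24 mm across, 46 mm long, about 30 g, standing upright on the bench to the right of the slab; origin at the centre of its foot
- dowel_short_top (a point): centre of the top of the 46 mm dowel
- dowel_medium: plain reddish-brown wooden dowel, 24 mm across, 56 mm long, about 30 g, standing upright on the bench to the right of the slab; origin at the centre of its foot
- dowel_medium_top (a point): centre of the top of the 56 mm dowel
- dowel_long: plain reddish-brown wooden dowel, 24 mm across, 66 mm long, about 30 g, standing upright on the bench to the right of the slab; origin at the centre of its foot
- dowel_long_top (a point): centre of the top of the 66 mm dowel
- glue_bottle: white glue bottle, 60 mm across, 160 mm tall, bystander; origin at the centre of its underside
- sanding_block: cork sanding block, 110 x 65 x 34 mm, bystander; origin at the centre of its underside
- wax_tin: low round wax tin, 64 mm across, 40 mm tall, bystander; origin at the centre of its underside
There are look-alikes about, which are no part of the job. What is shaped like the dowel_medium but white is not meant.

How it is judged (in metres and radians):
On the way, in this order (a step that is already met when the one before it is completed fails the run):
1. the gauge's tip is down inside the blind hole, at least 11 mm deep (horizontal distance between gauge_tip and hole below 0.013 m and z of gauge_tip in the frame of slab below 0.034 m), for 0.2 s.
2. the gauge is back home in its stand (horizontal distance between gauge_tip and stand below 0.006 m and z of gauge_tip in the frame of stand below 0.016 m and angle between gauge's own z axis and vertical below 0.1 rad), for 0.2 s.
3. the dowel whose top comes level with the blocks stands in the hole (((horizontal distance between dowel_short and hole below 0.004 m and z of dowel_short_top in the frame of slab between 0.073 and 0.081 m and angle between dowel_short's own z axis and vertical below 0.12 rad) or (horizontal distance between dowel_medium and hole below 0.004 m and z of dowel_medium_top in the frame of slab between 0.073 and 0.081 m and angle between dowel_medium's own z axis and vertical below 0.12 rad) or (horizontal distance between dowel_long and hole below 0.004 m and z of dowel_long_top in the frame of slab between 0.073 and 0.081 m and angle between dowel_long's own z axis and vertical below 0.12 rad))), for 0.2 s.
At the end, for the whole second after the job is handed in: All blocks flat, at rest, ends at the fence (4 mm), square (4 deg), first at the stop, gaps under 4 mm; one dowel upright in the hole (4 mm), its top level with the blocks (4 mm); other dowels upright within 40 mm of their start; gauge upright and home in its stand (6 mm) (all of step 2 and x of block1 in the frame of slab between 0.086 and 0.094 m and z of block1 in the frame of slab between 0.041 and 0.049 m and angle between the x axis of each of block1, block2, block3, block4, block5 and the x axis of slab, either way round below 0.07 rad and linear speed of each of block1, block2, block3, block4, block5 below 0.02 m/s and (y of block1 in the frame of slab above 0.1785 m or (y of block1 in the frame of slab between 0.1155 and 0.1475 m and ((horizontal distance between block1 and block2 between 0.04 and 0.049 m and y of block2 in the frame of slab between 0.1605 and 0.1925 m) or (horizontal distance between block1 and block3 between 0.04 and 0.049 m and y of block3 in the frame of slab between 0.1605 and 0.1925 m) or (horizontal distance between block1 and block4 between 0.04 and 0.049 m and y of block4 in the frame of slab between 0.1605 and 0.1925 m) or (horizontal distance between block1 and block5 between 0.04 and 0.049 m and y of block5 in the frame of slab between 0.1605 and 0.1925 m))) or (y of block1 in the frame of slab between 0.0705 and 0.1025 m and ((horizontal distance between block1 and block2 between 0.04 and 0.049 m and y of block2 in the frame of slab between 0.1155 and 0.1475 m) or (horizontal distance between block1 and block3 between 0.04 and 0.049 m and y of block3 in the frame of slab between 0.1155 and 0.1475 m) or (horizontal distance between block1 and block4 between 0.04 and 0.049 m and y of block4 in the frame of slab between 0.1155 and 0.1475 m) or (horizontal distance between block1 and block5 between 0.04 and 0.049 m and y of block5 in the frame of slab between 0.1155 and 0.1475 m))) or (y of block1 in the frame of slab between 0.0255 and 0.0575 m and ((horizontal distance between block1 and block2 between 0.04 and 0.049 m and y of block2 in the frame of slab between 0.0705 and 0.1025 m) or (horizontal distance between block1 and block3 between 0.04 and 0.049 m and y of block3 in the frame of slab between 0.0705 and 0.1025 m) or (horizontal distance between block1 and block4 between 0.04 and 0.049 m and y of block4 in the frame of slab between 0.0705 and 0.1025 m) or (horizontal distance between block1 and block5 between 0.04 and 0.049 m and y of block5 in the frame of slab between 0.0705 and 0.1025 m))) or (y of block1 in the frame of slab between -0.0195 and 0.0125 m and ((horizontal distance between block1 and block2 between 0.04 and 0.049 m and y of block2 in the frame of slab between 0.0255 and 0.0575 m) or (horizontal distance between block1 and block3 between 0.04 and 0.049 m and y of block3 in the frame of slab between 0.0255 and 0.0575 m) or (horizontal distance between block1 and block4 between 0.04 and 0.049 m and y of block4 in the frame of slab between 0.0255 and 0.0575 m) or (horizontal distance between block1 and block5 between 0.04 and 0.049 m and y of block5 in the frame of slab between 0.0255 and 0.0575 m)))) and x of block2 in the frame of slab between 0.086 and 0.094 m and z of block2 in the frame of slab between 0.041 and 0.049 m and (y of block2 in the frame of slab above 0.1785 m or (y of block2 in the frame of slab between 0.1155 and 0.1475 m and ((horizontal distance between block2 and block1 between 0.04 and 0.049 m and y of block1 in the frame of slab between 0.1605 and 0.1925 m) or (horizontal distance between block2 and block3 between 0.04 and 0.049 m and y of block3 in the frame of slab between 0.1605 and 0.1925 m) or (horizontal distance between block2 and block4 between 0.04 and 0.049 m and y of block4 in the frame of slab between 0.1605 and 0.1925 m) or (horizontal distance between block2 and block5 between 0.04 and 0.049 m and y of block5 in the frame of slab between 0.1605 and 0.1925 m))) or (y of block2 in the frame of slab between 0.0705 and 0.1025 m and ((horizontal distance between block2 and block1 between 0.04 and 0.049 m and y of block1 in the frame of slab between 0.1155 and 0.1475 m) or (horizontal distance between block2 and block3 between 0.04 and 0.049 m and y of block3 in the frame of slab between 0.1155 and 0.1475 m) or (horizontal distance between block2 and block4 between 0.04 and 0.049 m and y of block4 in the frame of slab between 0.1155 and 0.1475 m) or (horizontal distance between block2 and block5 between 0.04 and 0.049 m and y of block5 in the frame of slab between 0.1155 and 0.1475 m))) or (y of block2 in the frame of slab between 0.0255 and 0.0575 m and ((horizontal distance between block2 and block1 between 0.04 and 0.049 m and y of block1 in the frame of slab between 0.0705 and 0.1025 m) or (horizontal distance between block2 and block3 between 0.04 and 0.049 m and y of block3 in the frame of slab between 0.0705 and 0.1025 m) or (horizontal distance between block2 and block4 between 0.04 and 0.049 m and y of block4 in the frame of slab between 0.0705 and 0.1025 m) or (horizontal distance between block2 and block5 between 0.04 and 0.049 m and y of block5 in the frame of slab between 0.0705 and 0.1025 m))) or (y of block2 in the frame of slab between -0.0195 and 0.0125 m and ((horizontal distance between block2 and block1 between 0.04 and 0.049 m and y of block1 in the frame of slab between 0.0255 and 0.0575 m) or (horizontal distance between block2 and block3 between 0.04 and 0.049 m and y of block3 in the frame of slab between 0.0255 and 0.0575 m) or (horizontal distance between block2 and block4 between 0.04 and 0.049 m and y of block4 in the frame of slab between 0.0255 and 0.0575 m) or (horizontal distance between block2 and block5 between 0.04 and 0.049 m and y of block5 in the frame of slab between 0.0255 and 0.0575 m)))) and x of block3 in the frame of slab between 0.086 and 0.094 m and z of block3 in the frame of slab between 0.041 and 0.049 m and (y of block3 in the frame of slab above 0.1785 m or (y of block3 in the frame of slab between 0.1155 and 0.1475 m and ((horizontal distance between block3 and block1 between 0.04 and 0.049 m and y of block1 in the frame of slab between 0.1605 and 0.1925 m) or (horizontal distance between block3 and block2 between 0.04 and 0.049 m and y of block2 in the frame of slab between 0.1605 and 0.1925 m) or (horizontal distance between block3 and block4 between 0.04 and 0.049 m and y of block4 in the frame of slab between 0.1605 and 0.1925 m) or (horizontal distance between block3 and block5 between 0.04 and 0.049 m and y of block5 in the frame of slab between 0.1605 and 0.1925 m))) or (y of block3 in the frame of slab between 0.0705 and 0.1025 m and ((horizontal distance between block3 and block1 between 0.04 and 0.049 m and y of block1 in the frame of slab between 0.1155 and 0.1475 m) or (horizontal distance between block3 and block2 between 0.04 and 0.049 m and y of block2 in the frame of slab between 0.1155 and 0.1475 m) or (horizontal distance between block3 and block4 between 0.04 and 0.049 m and y of block4 in the frame of slab between 0.1155 and 0.1475 m) or (horizontal distance between block3 and block5 between 0.04 and 0.049 m and y of block5 in the frame of slab between 0.1155 and 0.1475 m))) or (y of block3 in the frame of slab between 0.0255 and 0.0575 m and ((horizontal distance between block3 and block1 between 0.04 and 0.049 m and y of block1 in the frame of slab between 0.0705 and 0.1025 m) or (horizontal distance between block3 and block2 between 0.04 and 0.049 m and y of block2 in the frame of slab between 0.0705 and 0.1025 m) or (horizontal distance between block3 and block4 between 0.04 and 0.049 m and y of block4 in the frame of slab between 0.0705 and 0.1025 m) or (horizontal distance between block3 and block5 between 0.04 and 0.049 m and y of block5 in the frame of slab between 0.0705 and 0.1025 m))) or (y of block3 in the frame of slab between -0.0195 and 0.0125 m and ((horizontal distance between block3 and block1 between 0.04 and 0.049 m and y of block1 in the frame of slab between 0.0255 and 0.0575 m) or (horizontal distance between block3 and block2 between 0.04 and 0.049 m and y of block2 in the frame of slab between 0.0255 and 0.0575 m) or (horizontal distance between block3 and block4 between 0.04 and 0.049 m and y of block4 in the frame of slab between 0.0255 and 0.0575 m) or (horizontal distance between block3 and block5 between 0.04 and 0.049 m and y of block5 in the frame of slab between 0.0255 and 0.0575 m)))) and x of block4 in the frame of slab between 0.086 and 0.094 m and z of block4 in the frame of slab between 0.041 and 0.049 m and (y of block4 in the frame of slab above 0.1785 m or (y of block4 in the frame of slab between 0.1155 and 0.1475 m and ((horizontal distance between block4 and block1 between 0.04 and 0.049 m and y of block1 in the frame of slab between 0.1605 and 0.1925 m) or (horizontal distance between block4 and block2 between 0.04 and 0.049 m and y of block2 in the frame of slab between 0.1605 and 0.1925 m) or (horizontal distance between block4 and block3 between 0.04 and 0.049 m and y of block3 in the frame of slab between 0.1605 and 0.1925 m) or (horizontal distance between block4 and block5 between 0.04 and 0.049 m and y of block5 in the frame of slab between 0.1605 and 0.1925 m))) or (y of block4 in the frame of slab between 0.0705 and 0.1025 m and ((horizontal distance between block4 and block1 between 0.04 and 0.049 m and y of block1 in the frame of slab between 0.1155 and 0.1475 m) or (horizontal distance between block4 and block2 between 0.04 and 0.049 m and y of block2 in the frame of slab between 0.1155 and 0.1475 m) or (horizontal distance between block4 and block3 between 0.04 and 0.049 m and y of block3 in the frame of slab between 0.1155 and 0.1475 m) or (horizontal distance between block4 and block5 between 0.04 and 0.049 m and y of block5 in the frame of slab between 0.1155 and 0.1475 m))) or (y of block4 in the frame of slab between 0.0255 and 0.0575 m and ((horizontal distance between block4 and block1 between 0.04 and 0.049 m and y of block1 in the frame of slab between 0.0705 and 0.1025 m) or (horizontal distance between block4 and block2 between 0.04 and 0.049 m and y of block2 in the frame of slab between 0.0705 and 0.1025 m) or (horizontal distance between block4 and block3 between 0.04 and 0.049 m and y of block3 in the frame of slab between 0.0705 and 0.1025 m) or (horizontal distance between block4 and block5 between 0.04 and 0.049 m and y of block5 in the frame of slab between 0.0705 and 0.1025 m))) or (y of block4 in the frame of slab between -0.0195 and 0.0125 m and ((horizontal distance between block4 and block1 between 0.04 and 0.049 m and y of block1 in the frame of slab between 0.0255 and 0.0575 m) or (horizontal distance between block4 and block2 between 0.04 and 0.049 m and y of block2 in the frame of slab between 0.0255 and 0.0575 m) or (horizontal distance between block4 and block3 between 0.04 and 0.049 m and y of block3 in the frame of slab between 0.0255 and 0.0575 m) or (horizontal distance between block4 and block5 between 0.04 and 0.049 m and y of block5 in the frame of slab between 0.0255 and 0.0575 m)))) and x of block5 in the frame of slab between 0.086 and 0.094 m and z of block5 in the frame of slab between 0.041 and 0.049 m and (y of block5 in the frame of slab above 0.1785 m or (y of block5 in the frame of slab between 0.1155 and 0.1475 m and ((horizontal distance between block5 and block1 between 0.04 and 0.049 m and y of block1 in the frame of slab between 0.1605 and 0.1925 m) or (horizontal distance between block5 and block2 between 0.04 and 0.049 m and y of block2 in the frame of slab between 0.1605 and 0.1925 m) or (horizontal distance between block5 and block3 between 0.04 and 0.049 m and y of block3 in the frame of slab between 0.1605 and 0.1925 m) or (horizontal distance between block5 and block4 between 0.04 and 0.049 m and y of block4 in the frame of slab between 0.1605 and 0.1925 m))) or (y of block5 in the frame of slab between 0.0705 and 0.1025 m and ((horizontal distance between block5 and block1 between 0.04 and 0.049 m and y of block1 in the frame of slab between 0.1155 and 0.1475 m) or (horizontal distance between block5 and block2 between 0.04 and 0.049 m and y of block2 in the frame of slab between 0.1155 and 0.1475 m) or (horizontal distance between block5 and block3 between 0.04 and 0.049 m and y of block3 in the frame of slab between 0.1155 and 0.1475 m) or (horizontal distance between block5 and block4 between 0.04 and 0.049 m and y of block4 in the frame of slab between 0.1155 and 0.1475 m))) or (y of block5 in the frame of slab between 0.0255 and 0.0575 m and ((horizontal distance between block5 and block1 between 0.04 and 0.049 m and y of block1 in the frame of slab between 0.0705 and 0.1025 m) or (horizontal distance between block5 and block2 between 0.04 and 0.049 m and y of block2 in the frame of slab between 0.0705 and 0.1025 m) or (horizontal distance between block5 and block3 between 0.04 and 0.049 m and y of block3 in the frame of slab between 0.0705 and 0.1025 m) or (horizontal distance between block5 and block4 between 0.04 and 0.049 m and y of block4 in the frame of slab between 0.0705 and 0.1025 m))) or (y of block5 in the frame of slab between -0.0195 and 0.0125 m and ((horizontal distance between block5 and block1 between 0.04 and 0.049 m and y of block1 in the frame of slab between 0.0255 and 0.0575 m) or (horizontal distance between block5 and block2 between 0.04 and 0.049 m and y of block2 in the frame of slab between 0.0255 and 0.0575 m) or (horizontal distance between block5 and block3 between 0.04 and 0.049 m and y of block3 in the frame of slab between 0.0255 and 0.0575 m) or (horizontal distance between block5 and block4 between 0.04 and 0.049 m and y of block4 in the frame of slab between 0.0255 and 0.0575 m)))) and ((horizontal distance between dowel_short and hole below 0.004 m and z of dowel_short_top in the frame of slab between 0.073 and 0.081 m and angle between dowel_short's own z axis and vertical below 0.12 rad) or (horizontal distance between dowel_medium and hole below 0.004 m and z of dowel_medium_top in the frame of slab between 0.073 and 0.081 m and angle between dowel_medium's own z axis and vertical below 0.12 rad) or (horizontal distance between dowel_long and hole below 0.004 m and z of dowel_long_top in the frame of slab between 0.073 and 0.081 m and angle between dowel_long's own z axis and vertical below 0.12 rad)) and ((horizontal distance between dowel_short and hole below 0.004 m and z of dowel_short_top in the frame of slab between 0.073 and 0.081 m and angle between dowel_short's own z axis and vertical below 0.12 rad) or (distance of dowel_short from where it was at the start of the episode below 0.04 m and angle between dowel_short's own z axis and vertical below 0.15 rad)) and ((horizontal distance between dowel_medium and hole below 0.004 m and z of dowel_medium_top in the frame of slab between 0.073 and 0.081 m and angle between dowel_medium's own z axis and vertical below 0.12 rad) or (distance of dowel_medium from where it was at the start of the episode below 0.04 m and angle between dowel_medium's own z axis and vertical below 0.15 rad)) and ((horizontal distance between dowel_long and hole below 0.004 m and z of dowel_long_top in the frame of slab between 0.073 and 0.081 m and angle between dowel_long's own z axis and vertical below 0.12 rad) or (distance of dowel_long from where it was at the start of the episode below 0.04 m and angle between dowel_long's own z axis and vertical below 0.15 rad))); the robot touches nothing.
It fails at once if the glue bottle is pushed out of its place or knocked over (distance of glue_bottle from where it was at the start of the episode above 0.03 m).
It fails at once if the sanding block is pushed out of its place or knocked over (distance of sanding_block from where it was at the start of the episode above 0.03 m).
It fails at once if the wax tin is pushed out of its place or knocked over (distance of wax_tin from where it was at the start of the episode above 0.03 m).
Of block1, block2, block3, block4, block5 only 3 to 5 are there at a start; the rules pass over those that are not, and their reading is None.
At some moment in a run one of block1, block2, block3, block4, block5 may be knocked a few centimetres aside while the robot is not near it.
It also fails if it takes over 200 s, if anything falls off the work surface, if the arm or the gripper's body presses on something with over 40 N, if the wrist force passes 120 N, or if a joint passes its speed limit or range.

## Working session

There is one attempt and no reset: what is moved stays moved. The work goes in short steps, Python scripts to look and compute and a tool call to move; the robot and the scene stay as the last step left them, time stands still between calls to the robot, and variables do not carry over. Pictures are saved under pics/ and viewed, at most 14 in all, crops included, and the job is handed in when it is done.

Besides the shell and the picture viewer there is one more tool, called after "Call:" as name(argument=value, ...) on one line, values as JSON. step_arm: Moves the arm, as the interface text tells. Its arguments: {"type":"object","properties":{"deltas":{"type":"array","items":{"type":"number"}}},"required":["deltas"]}

```bash
mkdir -p pics; ls; cat > h.py <<'E'
from plant import *
import numpy as np, cv2
def cam(n):
    p=camera_params(n); R=cv2.Rodrigues(np.array(p["rvec"],float))[0]
    return np.array(p["mtx"],float),R,np.array(p["tvec"],float).ravel()
def ray(c,uv):
    K,R,t=c; d=R.T@np.linalg.inv(K)@np.array([uv[0],uv[1],1.]); return -R.T@t,d
def onz(c,uv,z):
    o,d=ray(c,uv); return o+d*(z-o[2])/d[2]
def tri(c1,a,c2,b):
    o1,d1=ray(c1,a);o2,d2=ray(c2,b);d1/=np.linalg.norm(d1);d2/=np.linalg.norm(d2)
    s=np.linalg.lstsq(np.c_[d1,-d2],o2-o1,rcond=None)[0]
    p,q=o1+s[0]*d1,o2+s[1]*d2; return (p+q)/2,np.linalg.norm(p-q)
def proj(c,P):
    K,R,t=c; q=K@(R@np.array(P,float)+t); return q[:2]/q[2]
def save(n,im): cv2.imwrite("pics/"+n+".png",im[:,:,::-1])
E
python3 - <<'E'
from h import *
for n in("scene","top"):
    c=cam(n); im=capture(n); np.save("pics/"+n+".npy",im); save(n+"0",im)
    print(n,c[0].round(1).tolist(),(-c[1].T@c[2]).round(0))
o=get_obs();print(o["tool_pos"],o["tcp_rot"],o["time"])
E
```

```text
pics
scene [[436.9, 0.0, 318.1], [0.0, 436.9, 199.0], [0.0, 0.0, 1.0]] [ 997. -910.  755.]
top [[385.9, 0.0, 316.6], [0.0, 385.9, 198.4], [0.0, 0.0, 1.0]] [ 383.   48. 1275.]
[188.0799693  489.75790091 226.09804368] [-3.14020769e+00 -1.78844566e-04  2.77479320e+00] 0.1
```

View pics/top0.png

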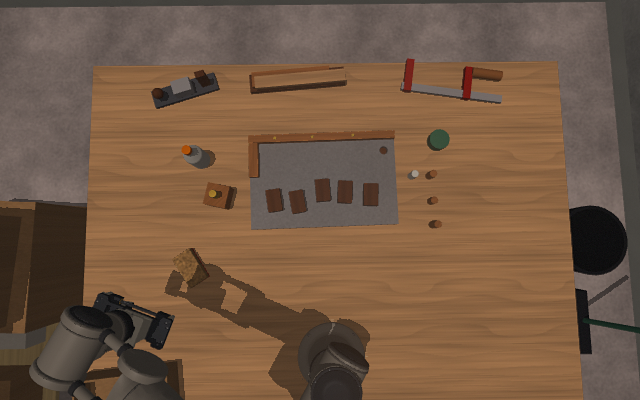

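View pics/scene0.png

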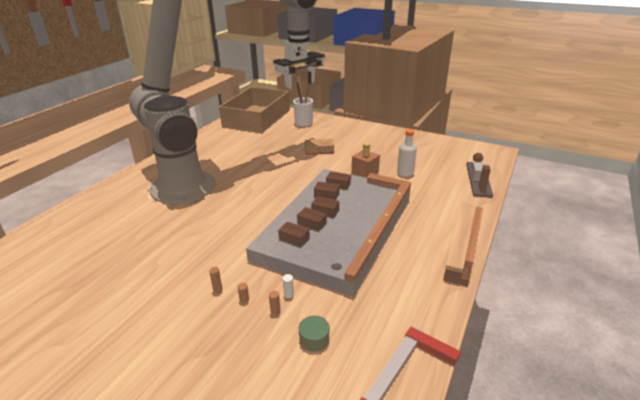

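Top view: five blocks at about (275,200), (298,202), (322,190), (345,192), (371,194); hole (383,150); stand and gauge (218,195). Three reddish dowels at (432,174), (433,200), (435,224), plus a white look-alike at (415,174). The scene view agrees.

```bash
python3 - <<'E'
from h import *
T=np.load("pics/top.npy");S=np.load("pics/scene.npy");ct=cam("top");cs=cam("scene")
def blobs(im,m,lo,hi,roi):
    m=m.astype(np.uint8); k=np.zeros_like(m); k[roi[1]:roi[3],roi[0]:roi[2]]=1
    n,l,s,c=cv2.connectedComponentsWithStats(m*k); 
    return [(c[i].round(1),s[i].tolist()) for i in range(1,n) if lo<s[i][4]<hi]
# slab corners: grey mask
h=cv2.cvtColor(T,cv2.COLOR_RGB2HSV)
g=((h[...,1]<60)&(h[...,2]>60)).astype(np.uint8); g[:, :240]=0;g[:,405:]=0;g[:130]=0;g[235:]=0
cn=max(cv2.findContours(cv2.morphologyEx(g,cv2.MORPH_CLOSE,np.ones((25,25))),0,2)[0],key=cv2.contourArea)
print("slab",cv2.minAreaRect(cn),[onz(ct,p,45).round(0)[:2].tolist() for p in cv2.boxPoints(cv2.minAreaRect(cn))])
dk=(T.max(2)<90)
g2=np.zeros_like(g);g2[175:220,258:388]=1
for c in cv2.findContours(((T.max(2)<85)*g2).astype(np.uint8),0,2)[0]:
    if cv2.contourArea(c)>80: r=cv2.minAreaRect(c);print("blk",np.round(r[0],1),np.round(r[1],1),round(r[2],1),onz(ct,r[0],77).round(0))
print("hole",onz(ct,(383.5,150),45))
hs=cv2.cvtColor(S,cv2.COLOR_RGB2HSV)
for nm,a,b in(("far",(432,172.5),(274,294)),("mid",(432.5,199),(243,287)),("near",(434.5,222.5),(215,270)),("white",(415,173),(288,278)),("gauge",(213,193),(366,145))):
    P,e=tri(ct,a,cs,b);print(nm,P.round(0),round(e,1))
E
python3 - <<'E'
import cv2,numpy as np
a=cv2.imread("pics/top0.png")[120:240,170:450]
cv2.imwrite("pics/topc.png",cv2.resize(a,(784,336),interpolation=cv2.INTER_CUBIC))
a=cv2.imread("pics/scene0.png")[240:360,190:350]
cv2.imwrite("pics/scc.png",cv2.resize(a,(640,480),interpolation=cv2.INTER_CUBIC))
E
```

```text
slab ((322.7733154296875, 183.8787841796875), (84.79371643066406, 146.71421813964844), 87.87889862060547) [[681.0, 261.0], [693.0, -215.0], [418.0, -216.0], [407.0, 250.0]]
blk [297.7 201.2] [23.4 16.5] 79.7 [491. 100.  77.]
blk [274.5 199.9] [23.5 17.1] 81.9 [496. 172.  77.]
blk [370.5 194.5] [23. 15.] 90.0 [ 509. -127.   77.]
blk [344.5 191.5] [23. 15.] 90.0 [519. -46.  77.]
blk [322.5 189.8] [23.6 15.6] 83.7 [525.  22.  77.]
hole [ 656.40420502 -178.22408198   45.        ]
far [ 578. -331.   52.] 2.7
mid [ 494. -333.   38.] 2.9
near [ 417. -332.   58.] 6.2
white [ 579. -275.   53.] 1.5
gauge [516. 356. 108.] 0.7
```

View pics/scc.png

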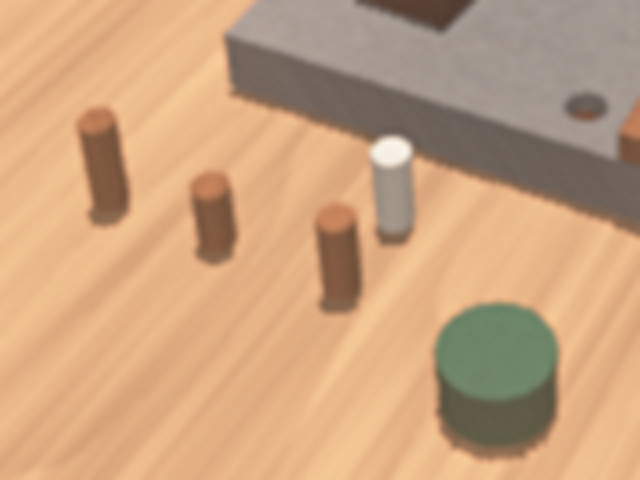

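Call:
step_arm(deltas=[40,-20,20,0,91.8,40,-20,20,0,91.8,40,-20,20,0,91.8,0,0,0,0,91.8,0,0,0,0,91.8,0,0,0,0,91.8,0,0,0,0,91.8,0,0,0,0,91.8,0,0,0,0,91.8,0,0,0,0,91.8])

```text
time: 1.35
tool_pos: [308.2, 430.2, 286.7]
tcp_rot: [3.141, 0.0, 2.775]
contact_force: [-0.5, -0.2, 0.7]
grip_width: 91.6
finger_force: 0.0
```

The three reddish dowels, in the crop: (98,120) is longest, so dowel_long; (210,185) is shortest, so dowel_short; (337,215) is dowel_medium. The white one at (390,150) is the look-alike and is left alone. Next: wrist view of the gauge.

Call:
step_arm(deltas=[34,-18,20,5.5,91.8,34,-18,20,5.5,91.8,34,-18,10,5,91.8,34,-18,0,5,91.8,0,0,0,0,91.8,0,0,0,0,91.8,0,0,0,0,91.8,0,0,0,0,91.8,0,0,0,0,91.8,0,0,0,0,91.8])

```text
time: 2.6
tool_pos: [444.1, 358.3, 336.8]
tcp_rot: [3.141, 0.0, -3.142]
contact_force: [0.0, 0.2, -0.1]
grip_width: 91.8
finger_force: 0.0
```

```bash
python3 - <<'E'
from h import *
o=get_obs();print(o["tool_pos"],o["tcp_rot"])
c=cam("wrist");im=capture("wrist");save("w0",im);np.savez("pics/w0",im=im,K=c[0],R=c[1],t=c[2])
print(c[0][0],(-c[1].T@c[2]).round(0),c[1].round(3).tolist())
E
```

```text
[444.08018518 358.2688888  336.80804157] [ 3.14144784e+00  1.08722624e-04 -3.14155865e+00]
[353.64738806   0.         327.33111894] [361. 359. 494.] [[0.0, 1.0, -0.001], [0.953, 0.0, 0.303], [0.303, -0.001, -0.953]]
```

View pics/w0.png

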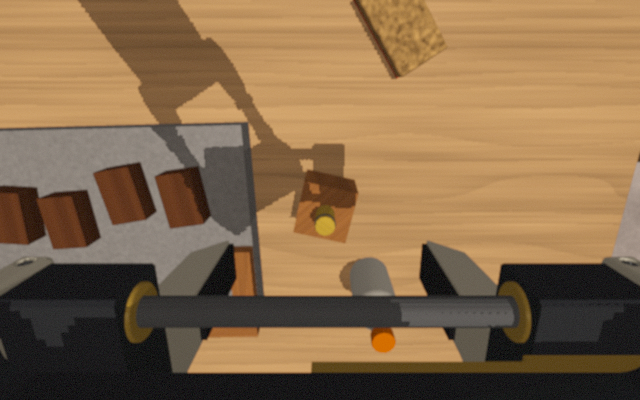

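Wrist view: gauge barrel top at (325,221) on the stand; bottle cap (383,340), four of the blocks at left, sanding block top right. Now a short survey from other places.

Call:
step_arm(deltas=[-15,-50,0,0,91.8,-15,-50,0,0,91.8,-14,-50,0,0,91.8,0,-50,0,0,91.8,0,0,0,0,91.8,0,0,0,0,91.8,0,0,0,0,91.8,0,0,0,0,91.8,0,0,0,0,91.8,0,0,0,0,91.8])

```text
time: 3.9
tool_pos: [400.2, 158.4, 336.6]
tcp_rot: [3.142, -0.0, -3.141]
contact_force: [0.3, -0.2, -0.5]
grip_width: 92.1
finger_force: 0.0
```

```bash
cat >> h.py <<'E'
def shot(n):
    c=cam("wrist");im=capture("wrist");save(n,im);np.savez("pics/"+n,im=im,K=c[0],R=c[1],t=c[2]);return im,c
def load(n):
    z=np.load("pics/"+n+".npz");return z["im"],(z["K"],z["R"],z["t"])
E
python3 -c "
from h import *
shot('w1')"
```

Call:
step_arm(deltas=[0,-50,0,0,91.8,0,-50,0,0,91.8,0,-50,0,0,91.8,0,-50,0,0,91.8,0,-50,0,0,91.8,0,0,0,0,91.8,0,0,0,0,91.8,0,0,0,0,91.8,0,0,0,0,91.8,0,0,0,0,91.8])

```text
time: 5.2
tool_pos: [400.3, -91.2, 336.8]
tcp_rot: [3.142, 0.0, -3.141]
contact_force: [0.2, -0.0, 0.1]
grip_width: 91.9
finger_force: 0.0
```

```bash
python3 -c "
from h import *
shot('w2')"
```

Call:
step_arm(deltas=[0,-50,0,0,91.8,0,-50,0,0,91.8,0,-50,0,0,91.8,0,0,0,0,91.8,0,0,0,0,91.8,0,0,0,0,91.8,0,0,0,0,91.8,0,0,0,0,91.8,0,0,0,0,91.8,0,0,0,0,91.8])

```text
time: 6.5
tool_pos: [400.3, -241.8, 336.8]
tcp_rot: [3.142, 0.0, 3.141]
contact_force: [0.4, 0.8, -0.5]
grip_width: 91.2
finger_force: 0.0
```

```bash
python3 -c "
from h import *
im,c=shot('w3')
a,_=load('w2')
print(get_obs()['tool_pos'])
cv2.imwrite('pics/both.png',cv2.resize(np.vstack([a[:300],im[:300]])[:,:,::-1],(640,600)))"
```

```text
[ 400.27566396 -241.89882473  336.75344558]
```

View pics/both.png

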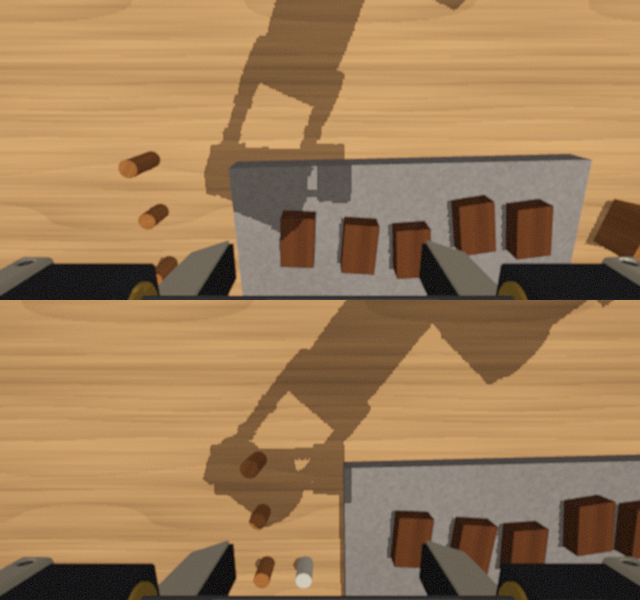

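Wrist views: five blocks on the slab, three dowels (upper panel (120,165), (145,217), (162,270)) with the white one at (304,575) in the lower panel. The hole needs the arm further out; two more shots.

Call:
step_arm(deltas=[50,20,0,0,91.8,50,20,0,0,91.8,50,20,0,0,91.8,50,12,0,0,91.8,0,0,0,0,91.8,0,0,0,0,91.8,0,0,0,0,91.8,0,0,0,0,91.8,0,0,0,0,91.8,0,0,0,0,91.8])

```text
time: 7.8
tool_pos: [600.1, -170.1, 337.0]
tcp_rot: [-3.142, 0.0, 3.141]
contact_force: [-0.2, 0.1, 0.4]
grip_width: 92.0
finger_force: 0.0
```

```bash
python3 -c "
from h import *
print(get_obs()['tool_pos']);shot('w4')"
```

```text
[ 600.05123942 -170.0701573   337.01034463]
```

Call:
step_arm(deltas=[0,50,0,0,91.8,0,50,0,0,91.8,0,50,0,0,91.8,0,50,0,0,91.8,0,0,0,0,91.8,0,0,0,0,91.8,0,0,0,0,91.8,0,0,0,0,91.8,0,0,0,0,91.8,0,0,0,0,91.8])

```text
time: 9.1
tool_pos: [600.3, 29.8, 336.7]
tcp_rot: [3.141, -0.0, 3.141]
contact_force: [-0.3, -0.2, -0.5]
grip_width: 91.9
finger_force: 0.0
```

```bash
python3 -c "
from h import *
print(get_obs()['tool_pos']);im,c=shot('w5');a,_=load('w4')
cv2.imwrite('pics/both2.png',cv2.resize(np.vstack([a[:300],im[:300]])[:,:,::-1],(640,600)))"
```

```text
[600.282729    29.75034973 336.71379869]
```

View pics/both2.png

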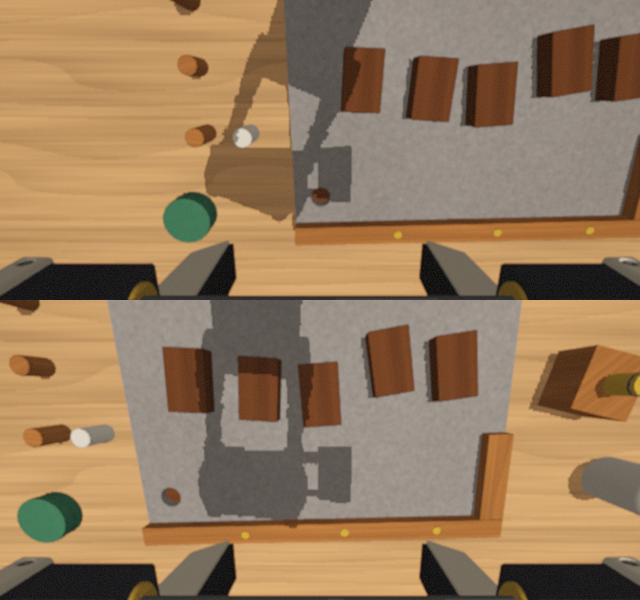

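Hole at (320,195) in w4 and (171,196) in w5, fence and stop grey boundaries clear. Measure all.

```bash
cat >> h.py <<'E'
def slabfit(im,c):
    h=cv2.cvtColor(im,cv2.COLOR_RGB2HSV); g=cv2.medianBlur(((h[...,1]<50)&(h[...,2]>40)).astype(np.uint8),5)
    return g
def line(P):
    vx,vy,x,y=cv2.fitLine(np.array(P,np.float32)[:,:2],cv2.DIST_HUBER,0,.01,.01).ravel(); return np.array([x,y]),np.array([vx,vy])
def blob(mask,seed,r=25):
    m=np.zeros(mask.shape,np.uint8);x,y=map(int,seed);m[max(0,y-r):y+r,max(0,x-r):x+r]=mask[max(0,y-r):y+r,max(0,x-r):x+r]
    n,l,s,ce=cv2.connectedComponentsWithStats(m)
    if n<2: return None,0
    i=1+np.argmax(s[1:,4]);return ce[i],s[i].tolist()
E
python3 - <<'E'
from h import *
im,c=load("w5");g=slabfit(im,c)
F=[onz(c,(u,np.flatnonzero(g[150:240,u]).max()+150.5),45) for u in range(200,460,4)]
R=[onz(c,(np.flatnonzero(g[v]).min()-.5,v),45) for v in range(20,200,4)]
S=[onz(c,(np.flatnonzero(g[v,:500]).max()+.5,v),45) for v in range(150,208,3)]
for n,p in(("F",F),("R",R),("S",S)):
    q,d=line(p);print(n,q.round(1),d.round(4))
im4,c4=load("w4");g4=slabfit(im4,c4)
F=[onz(c4,(u,np.flatnonzero(g4[150:240,u]).max()+150.5),45) for u in range(350,620,4)]
q,d=line(F);print("F4",q.round(1),d.round(4))
for n,uv in(("w4",[(320,195),(187,65),(198,136),(241,137),(345,80)]),("w5",[(171,196),(20,65),(33,135),(615,85)]),("w0",[(325,221)]),("w3",[(248,168),(257,221),(261,279)])):
    im,_=load(n);hh=cv2.cvtColor(im,cv2.COLOR_RGB2HSV)
    for u,v in uv: print(n,u,v,[hh[y,x].tolist() for x,y in((u-3,v),(u,v),(u+4,v),(u+10,v),(u,v-8),(u,v+8))])
E
```

```text
F [686.4  30.3] [ 0.0262 -0.9997]
R [ 544.1 -216.1] [0.9997 0.0262]
S [632.  223.9] [0.9995 0.0314]
F4 [685.9  42. ] [ 0.0266 -0.9996]
w4 320 195 [[9, 165, 79], [12, 177, 59], [11, 159, 64], [14, 51, 75], [15, 69, 74], [10, 39, 79]]
w4 187 65 [[14, 173, 177], [14, 174, 177], [14, 170, 176], [12, 171, 116], [14, 175, 168], [14, 178, 162]]
w4 198 136 [[14, 170, 180], [14, 171, 179], [14, 175, 162], [13, 186, 96], [12, 166, 109], [14, 172, 173]]
w4 241 137 [[18, 33, 186], [18, 30, 220], [20, 30, 219], [20, 36, 185], [20, 31, 205], [18, 30, 219]]
w4 345 80 [[11, 84, 67], [10, 170, 66], [13, 209, 61], [9, 183, 67], [9, 165, 65], [11, 174, 60]]
w5 171 196 [[10, 148, 114], [10, 169, 113], [12, 180, 116], [13, 33, 147], [9, 93, 123], [13, 36, 85]]
w5 20 65 [[14, 175, 178], [14, 177, 179], [15, 182, 175], [14, 177, 98], [14, 177, 169], [13, 168, 165]]
w5 33 135 [[15, 171, 183], [15, 175, 182], [15, 173, 183], [13, 193, 95], [15, 138, 174], [14, 173, 183]]
w5 615 85 [[21, 175, 102], [21, 197, 101], [20, 183, 102], [21, 187, 101], [21, 187, 109], [20, 196, 103]]
w0 325 221 [[22, 184, 200], [22, 181, 203], [22, 185, 203], [14, 154, 136], [18, 150, 92], [22, 189, 196]]
w3 248 168 [[13, 182, 98], [13, 187, 90], [11, 166, 95], [14, 191, 80], [14, 197, 92], [12, 157, 99]]
w3 257 221 [[12, 173, 100], [12, 179, 100], [12, 165, 105], [14, 146, 101], [12, 160, 83], [15, 151, 164]]
w3 261 279 [[14, 175, 169], [14, 171, 171], [14, 171, 172], [16, 128, 193], [13, 188, 91], [15, 165, 164]]
```

```bash
cat >> h.py <<'E'
NX=np.array([.99965,.0265]);NY=np.array([-.0265,.99965])
def toslab(P,o=(561.6,18.2)): d=np.array(P[:2])-np.array(o); return np.array([d@NX,d@NY])
def dtop(im): # lit wooden top faces
    h=cv2.cvtColor(im,cv2.COLOR_RGB2HSV);return ((h[...,1]>155)&(h[...,2]>140)&(h[...,2]<192)&(h[...,0]<18)).astype(np.uint8)
def ytop(im):
    h=cv2.cvtColor(im,cv2.COLOR_RGB2HSV);return ((h[...,0]>=19)&(h[...,0]<27)&(h[...,1]>160)&(h[...,2]>160)).astype(np.uint8)
def blocktops(im,thr=None):
    h=cv2.cvtColor(im,cv2.COLOR_RGB2HSV);return ((h[...,0]<16)&(h[...,1]>120)&(h[...,2]<135)).astype(np.uint8)
E
python3 - <<'E'
from h import *
I={n:load(n) for n in("w0","w1","w2","w3","w4","w5")}
def hm(im): h=cv2.cvtColor(im,cv2.COLOR_RGB2HSV);return (h[...,1]>90).astype(np.uint8)
b4,s4=blob(hm(I["w4"][0]),(320,195),16);b5,s5=blob(hm(I["w5"][0]),(171,196),16)
P,e=tri(I["w4"][1],b4,I["w5"][1],b5);print("hole",s4,s5,P.round(1),round(e,1),onz(I["w4"][1],b4,45).round(1),onz(I["w5"][1],b5,45).round(1))
for nm,L,zt in(("medium",[("w4",(198,136)),("w5",(33,135))],56),("short",[("w4",(187,65)),("w5",(20,65)),("w2",(150,217))],46),("long",[("w2",(127,167)),("w1",None)],66)):
    r=[]
    for n,s in L:
        if s: b,st=blob(dtop(I[n][0]),s,16); r.append((I[n][1],b)); print(nm,n,b.round(1),st,onz(I[n][1],b,zt).round(1))
    if len(r)>1: P,e=tri(*r[0],*r[1]);print("  tri",P.round(1),round(e,1))
r=[]
for n in("w0","w1","w5"):
    k=cv2.connectedComponentsWithStats(ytop(I[n][0])[:250])
    for s,b in zip(k[2][1:],k[3][1:]):
        if s[4]>60: print("gauge",n,b.round(1),s.tolist(),onz(I[n][1],b,115).round(1) );r.append((I[n][1],b))
for i in range(1,len(r)): P,e=tri(*r[0],*r[i]);print("  tri",P.round(1),round(e,1))
E
```

```text
hole [312, 188, 18, 15, 197] [166, 188, 14, 15, 154] [ 656.5 -179.7   36.4] 0.1 [ 653.8 -179.5   45. ] [ 653.9 -175.8   45. ]
medium w4 [194.1 137.3] [185, 128, 19, 19, 263] [ 576.3 -334.4   56. ]
medium w5 [ 32.4 137.4] [23, 129, 19, 18, 260] [ 576.2 -333.7   56. ]
  tri [ 576.5 -335.    54.5] 0.1
short w4 [186.9  64.6] [178, 55, 19, 21, 294] [ 491.8 -336.8   46. ]
short w5 [19.  64.7] [9, 55, 20, 21, 296] [ 491.8 -336.3   46. ]
short w2 [146.5 221.1] [139, 214, 16, 15, 193] [ 491.2 -336.7   46. ]
  tri [ 491.8 -337.3   44.7] 0.0
long w2 [127.5 168.5] [119, 160, 18, 18, 242] [ 413.8 -338.5   66. ]
gauge w0 [324.7 225.8] [315, 217, 20, 19, 295] [513.7 355.2 115. ]
gauge w5 [637.   85.5] [634, 76, 6, 19, 83] [516.2 345.5 115. ]
  tri [517.  354.7 104.6] 1.8
```

Call:
step_arm(deltas=[-30,40,0,0,91.8,-30,40,0,0,91.8,-30,40,0,0,91.8,-30,40,0,0,91.8,-30,40,-20,0,91.8,0,30,-20,0,91.8,0,0,0,0,91.8,0,0,0,0,91.8,0,0,0,0,91.8,0,0,0,0,91.8])

```text
time: 10.4
tool_pos: [450.7, 259.4, 297.3]
tcp_rot: [3.141, 0.001, 3.14]
contact_force: [-0.9, -0.6, -0.5]
grip_width: 91.8
finger_force: 0.0
```

```bash
python3 - <<'E'
from h import *
print(get_obs()["tool_pos"])
im,c=shot("w6");im0,c0=load("w0")
k=cv2.connectedComponentsWithStats(ytop(im)[:260])
b0=np.array([324.7,225.8])
for s,b in zip(k[2][1:],k[3][1:]):
    if s[4]>60: P,e=tri(c0,b0,c,b);print("gauge",b,s.tolist(),P.round(1),e,onz(c,b,115),onz(c0,b0,115))
def org(im): h=cv2.cvtColor(im,cv2.COLOR_RGB2HSV);return ((h[...,0]<16)&(h[...,1]>220)&(h[...,2]>200)).astype(np.uint8)
for n,i,cc in(("w0",im0,c0),("w6",im,c),("top",np.load("pics/top.npy"),cam("top"))):
    k=cv2.connectedComponentsWithStats(org(i))
    for s,b in zip(k[2][1:],k[3][1:]):
        if s[4]>25: print("cap",n,b.round(1),s[4],onz(cc,b,160).round(0))
E
```

```text
[450.74460644 259.44174793 297.25609206]
gauge [419.01960784 233.70308123] [408, 224, 23, 21, 357] [514.4 355.1 113.1] 0.07857596811615503 [513.50235513 354.58691416 115.        ] [513.6390765  355.13061578 115.        ]
cap w0 [376.1 341.8] 28 [637. 414. 160.]
cap w0 [387.2 343.3] 78 [639. 426. 160.]
```

Call:
step_arm(deltas=[21,32,0,0,91.8,21,32,0,0,91.8,21,32,-20,0,91.8,0,0,-40,0,91.8,0,0,-40,0,91.8,0,0,-40,0,91.8,0,0,-40,0,91.8,0,0,-25,0,91.8,0,0,-10,0,91.8,0,0,0,0,91.8])

```text
time: 11.7
tool_pos: [513.4, 355.9, 81.8]
tcp_rot: [-3.142, -0.0, 3.141]
contact_force: [-0.1, -0.7, -0.9]
grip_width: 91.6
finger_force: 0.0
```

Call:
step_arm(deltas=[0,0,0,0,50,0,0,0,0,30,0,0,0,0,24,0,0,0,0,18,0,0,0,0,18,0,0,0,0,18,0,0,0,0,18,0,0,0,0,18,0,0,0,0,18,0,0,0,0,18])

```text
time: 12.95
tool_pos: [513.2, 356.0, 81.7]
tcp_rot: [-3.142, -0.0, 3.141]
contact_force: [-0.5, 0.3, -0.7]
grip_width: 23.5
finger_force: 30.0
```

Call:
step_arm(deltas=[0,0,20,0,18,0,0,40,0,18,0,0,40,0,18,0,0,30,0,18,10,-50,0,0,18,15,-50,0,0,18,15,-50,0,0,18,15,-50,0,0,18,15,-50,0,0,18,15,-50,0,0,18])

```text
time: 14.2
tool_pos: [598.5, 54.5, 211.7]
tcp_rot: [3.141, -0.0, 3.141]
contact_force: [1.1, 0.6, -1.0]
grip_width: 23.3
finger_force: 30.0
```

Call:
step_arm(deltas=[20,-50,0,0,18,20,-50,0,0,18,8,-50,0,0,18,0,-40,0,0,18,0,0,0,0,18,0,0,0,0,18,0,0,0,0,18,0,0,0,0,18,0,0,0,0,18,0,0,0,0,18])

```text
time: 15.45
tool_pos: [646.3, -133.6, 211.8]
tcp_rot: [3.142, 0.0, -3.141]
contact_force: [0.3, 0.2, -1.5]
grip_width: 23.5
finger_force: 30.0
```

```bash
python3 - <<'E'
from h import *
o=get_obs();print(o["tool_pos"],o["grip_width"])
im,c=shot("w7")
cs=cam("scene");s=capture("scene");u,v=map(int,proj(cs,(657,-179,45)))
a=cv2.resize(s[v-90:v+40,u-80:u+80],(640,520),interpolation=cv2.INTER_CUBIC);save("s1",a)
E
```

```text
[ 646.3129134  -133.6053969   211.81952612] 23.548986322718505
```

View pics/s1.png

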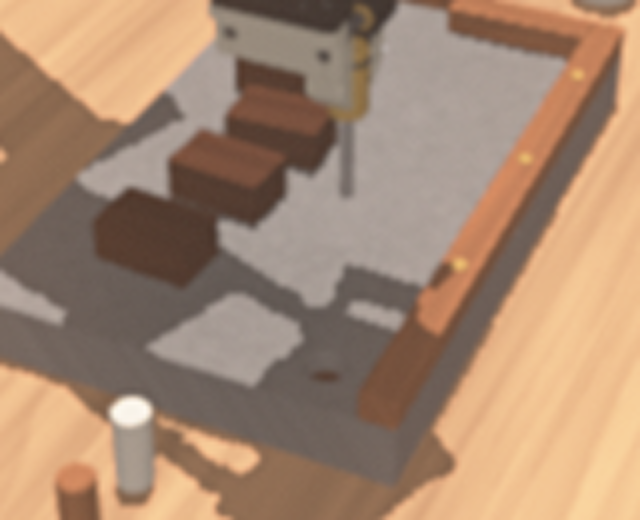

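Scene crop: gauge held upright, rod tip at (346,193); hole at (325,377). Refine the hole from w7.

```bash
python3 - <<'E'
from h import *
im,c=load("w7");p=proj(c,(656.8,-179.3,45));print(p)
u,v=map(int,p);a=im[v-40:v+40,u-50:u+50];save("holec",cv2.resize(a,(800,640)[:2] if 0 else (700,560),interpolation=cv2.INTER_CUBIC))
E
```

```text
[279.43642188 189.80122011]
```

View pics/holec.png

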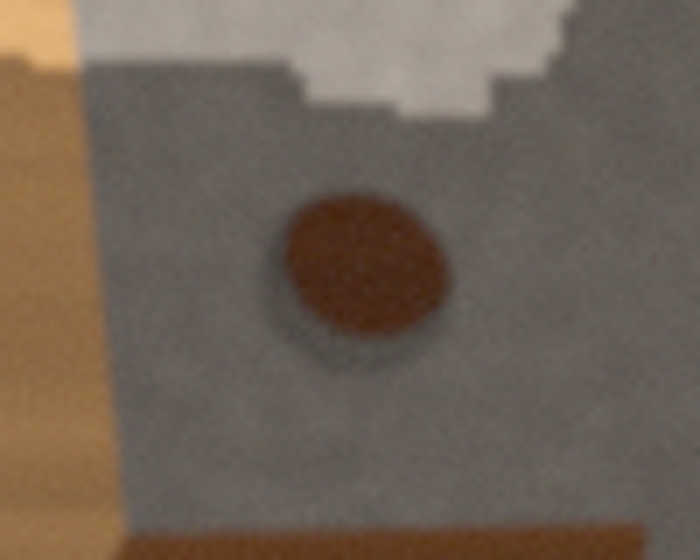

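Mouth spans (267–452, 192–370) in the crop, centre within about 1 mm of the slab-fit prediction. Going down.

Call:
step_arm(deltas=[10,-45,0,0,18,0,0,-30,0,18,0,0,-30,0,18,0,0,-20,0,18,0,0,-8,0,18,0,0,-8,0,18,0,0,-6,0,18,0,0,-5,0,18,0,0,0,0,18,0,0,0,0,18])

```text
time: 16.8
tool_pos: [656.5, -179.0, 105.1]
tcp_rot: [-3.141, 0.001, 3.141]
contact_force: [0.2, 0.1, -1.0]
grip_width: 23.4
finger_force: 30.0
```

Call:
step_arm(deltas=[0,0,-1,0,18,0,0,-1,0,18,0,0,-1,0,18,0,0,-1,0,18,0,0,0,0,18,0,0,0,0,18,0,0,0,0,18,0,0,0,0,18,0,0,0,0,18,0,0,0,0,18])

```text
time: 18.05
tool_pos: [656.8, -179.0, 102.5]
tcp_rot: [-3.141, 0.002, 3.141]
contact_force: [-1.4, 1.2, 7.3]
grip_width: 23.6
finger_force: 30.0
```

Floor felt at tool z 102.5, against 81.7 in the stand (tip z 10): tip z is about 31, so the hole is 14 mm deep and the 46 mm dowel (dowel_short) is the one. Return the gauge.

Call:
step_arm(deltas=[0,0,10,0,18,0,0,40,0,18,0,0,40,0,18,0,0,20,0,18,-15,50,0,0,18,-15,50,0,0,18,-15,50,0,0,18,-15,50,0,0,18,-15,50,0,0,18,-15,50,0,0,18])

```text
time: 19.3
tool_pos: [565.7, 122.6, 211.1]
tcp_rot: [3.141, 0.0, 3.141]
contact_force: [0.1, -0.0, -1.1]
grip_width: 23.4
finger_force: 30.0
```

Call:
step_arm(deltas=[-15,50,0,0,18,-15,50,0,0,18,-15,50,0,0,18,-8,50,0,0,18,0,35,0,0,18,0,0,0,0,18,0,0,0,0,18,0,0,0,0,18,0,0,0,0,18,0,0,0,0,18])

```text
time: 20.55
tool_pos: [513.5, 355.5, 210.9]
tcp_rot: [3.141, 0.0, 3.14]
contact_force: [1.2, -0.1, -0.8]
grip_width: 23.4
finger_force: 30.0
```

Call:
step_arm(deltas=[0,0,-30,0,18,0,0,-30,0,18,0,0,-8,0,18,0,0,-5,0,18,0,0,-5,0,18,0,0,-8,0,18,0,0,-14,0,18,0,0,0,0,18,0,0,0,0,18,0,0,0,0,18])

```text
time: 21.8
tool_pos: [513.5, 356.2, 111.1]
tcp_rot: [3.141, 0.001, 3.141]
contact_force: [0.5, -0.1, -0.8]
grip_width: 23.5
finger_force: 30.0
```

Call:
step_arm(deltas=[0,0,-10,0,18,0,0,-8,0,18,0,0,-6,0,18,0,0,-3,0,18,0,0,-1,0,18,0,0,0,0,18,0,0,0,0,18,0,0,0,0,18,0,0,0,0,18,0,0,0,0,18])

```text
time: 23.05
tool_pos: [513.3, 356.1, 82.8]
tcp_rot: [3.141, 0.0, 3.141]
contact_force: [0.3, -0.8, -1.9]
grip_width: 23.5
finger_force: 30.0
```

Call:
step_arm(deltas=[0,0,0,0,40,0,0,0,0,91.8,0,0,0,0,91.8,0,0,0,0,91.8,0,0,40,0,91.8,0,0,50,0,91.8,-20,0,50,0,91.8,-40,-20,50,0,91.8,0,0,0,0,91.8,0,0,0,0,91.8])

```text
time: 24.3
tool_pos: [455.9, 337.4, 269.1]
tcp_rot: [3.142, 0.0, 3.141]
contact_force: [0.3, 0.0, -0.3]
grip_width: 91.7
finger_force: 0.0
```

```bash
python3 - <<'E'
from h import *
print(get_obs()["tool_pos"])
im,c=shot("w8");k=cv2.connectedComponentsWithStats(ytop(im)[:270])
for s,b in zip(k[2][1:],k[3][1:]):
    if s[4]>60: print("gauge",b,s.tolist(),onz(c,b,115))
E
```

```text
[455.94799697 337.41686664 269.06466141]
gauge [346.61031519 242.41260745] [335, 235, 24, 18, 349] [515.36126895 355.85817432 115.        ]
```

Call:
step_arm(deltas=[4,-60,0,0,70,4,-60,0,0,70,4,-60,0,0,70,4,-60,0,0,70,4,-60,0,0,70,4,-60,0,0,70,4,-60,0,0,70,4,-60,0,0,70,4,-60,0,0,70,0,-60,0,0,70])

```text
time: 25.6
tool_pos: [491.9, -264.8, 267.2]
tcp_rot: [3.139, -0.002, 3.141]
contact_force: [0.4, 0.1, 0.8]
grip_width: 70.0
finger_force: 0.0
```

Call:
step_arm(deltas=[0,-54,0,0,70,0,0,0,0,70,0,0,0,0,70,0,0,0,0,70,0,0,0,0,70,0,0,0,0,70,0,0,0,0,70,0,0,0,0,70,0,0,0,0,70,0,0,0,0,70])

```text
time: 26.85
tool_pos: [491.9, -316.6, 269.3]
tcp_rot: [3.141, -0.0, 3.141]
contact_force: [-0.9, 0.8, 0.0]
grip_width: 69.9
finger_force: 0.0
```

Call:
step_arm(deltas=[0,-20,-30,0,70,0,0,-50,0,70,0,0,-50,0,70,0,0,-45,0,70,0,0,-35,0,70,0,0,-20,0,70,0,0,-10,0,70,0,0,-7,0,70,0,0,0,0,70,0,0,0,0,70])

```text
time: 28.1
tool_pos: [492.4, -336.9, 23.2]
tcp_rot: [-3.141, 0.001, 3.141]
contact_force: [-0.6, -0.2, -0.6]
grip_width: 70.1
finger_force: 0.0
```

Call:
step_arm(deltas=[0,0,0,0,50,0,0,0,0,30,0,0,0,0,24,0,0,0,0,18,0,0,0,0,18,0,0,0,0,18,0,0,0,0,18,0,0,0,0,18,0,0,0,0,18,0,0,0,0,18])

```text
time: 29.35
tool_pos: [492.0, -336.6, 22.3]
tcp_rot: [3.142, 0.0, 3.141]
contact_force: [-0.5, -0.5, -0.0]
grip_width: 23.2
finger_force: 30.0
```

Call:
step_arm(deltas=[0,0,20,0,18,0,0,40,0,18,0,0,40,0,18,0,0,40,0,18,40,40,0,0,18,40,40,0,0,18,40,40,0,0,18,24,38,0,0,18,0,0,0,0,18,0,0,0,0,18])

```text
time: 30.6
tool_pos: [635.7, -178.7, 162.0]
tcp_rot: [-3.141, -0.001, -3.141]
contact_force: [0.7, -0.3, -0.8]
grip_width: 23.0
finger_force: 30.0
```

```bash
python3 - <<'E'
from h import *
im,c=load("w7")
for uv in((279.9,188.7),(279.4,189.8)): print(onz(c,uv,45))
# mouth outline in crop coords (resized by 7): left/right/top/bottom; sub-pixel via gradient profile
g=cv2.GaussianBlur(im[149:229,229:329].max(2).astype(float),(3,3),0)
print(g[24:56:2,32:72:2].astype(int))
print(get_obs()["tool_pos"])
E
```

```text
[ 655.70819122 -178.81358197   45.        ]
[ 656.79879808 -179.33468311   45.        ]
[[101 101 100  99  99  99  98  97  96  97  99  98  98  97  97  97  98  98
   96  96]
 [100  99 101 100 100  99  98  94  92  92  93  96  98  96  96  98  99  99
   97  96]
 [ 99  97  99 100  98  93  86  81  78  77  78  82  88  94  98 100 100  99
   98  97]
 [ 99  99  97  97  90  79  74  73  72  72  74  73  75  81  92 101 101 100
   99 100]
 [101  99  97  91  81  74  74  75  73  74  75  74  73  76  83  96 100  98
  100 102]
 [102 100  95  86  76  75  76  76  75  74  74  74  76  76  78  85  95  97
  100 102]
 [ 99 100  97  81  73  74  75  75  74  74  75  75  75  74  74  79  92  99
  101 103]
 [ 98  99  94  80  72  72  72  72  72  73  72  72  72  72  71  73  87  99
  100 102]
 [ 98  99  93  82  75  71  71  71  71  72  72  72  71  72  72  74  85 100
  101 101]
 [100  98  93  84  80  75  72  71  72  72  72  72  71  73  72  73  88 100
   99 100]
 [102 100  95  86  82  80  76  73  73  73  73  72  73  72  74  78  91 100
   99  98]
 [101 101  99  90  82  80  81  78  75  75  72  74  75  76  78  84  94 100
  101 100]
 [100 100 100  97  90  82  81  82  81  79  79  79  79  81  84  91  97 100
  100 100]
 [100 100  98  99  98  92  85  82  83  83  85  83  83  85  92  97 102 101
  102 103]
 [ 99 100  98 100 100  99  93  87  85  87  86  85  89  94 100 101 102 103
  101 101]
 [100 102 100  98  99 100  98  96  95  95  94  94  98  99 100 100 100 102
  101  99]]
[ 635.65537231 -178.73374198  162.04335327]
```

Call:
step_arm(deltas=[20.3,-0.3,0,0,18,0,0,-30,0,18,0,0,-30,0,18,0,0,-20,0,18,0,0,-8,0,18,0,0,0,0,18,0,0,0,0,18,0,0,0,0,18,0,0,0,0,18,0,0,0,0,18])

```text
time: 31.85
tool_pos: [656.4, -178.8, 74.6]
tcp_rot: [-3.142, 0.0, 3.141]
contact_force: [0.1, -0.6, -1.1]
grip_width: 23.1
finger_force: 30.0
```

Call:
step_arm(deltas=[0,0,-3,0,18,0,0,-3,0,18,0,0,-2,0,18,0,0,-1,0,18,0,0,-1,0,18,0,0,0,0,18,0,0,0,0,18,0,0,0,0,18,0,0,0,0,18,0,0,0,0,18])

```text
time: 33.1
tool_pos: [656.3, -178.9, 64.4]
tcp_rot: [3.142, 0.0, 3.141]
contact_force: [-0.5, -0.4, 0.4]
grip_width: 23.7
finger_force: 30.0
```

It has entered freely. Continue to the floor.

Call:
step_arm(deltas=[0,0,-2,0,18,0,0,-2,0,18,0,0,-2,0,18,0,0,-2,0,18,0,0,-1,0,18,0,0,-1,0,18,0,0,-0.5,0,18,0,0,0,0,18,0,0,0,0,18,0,0,0,0,18])

```text
time: 34.35
tool_pos: [656.3, -178.8, 53.9]
tcp_rot: [3.142, 0.0, 3.141]
contact_force: [0.2, -0.1, -0.3]
grip_width: 23.1
finger_force: 30.0
```

Call:
step_arm(deltas=[0,0,0,0,30,0,0,0,0,50,0,0,0,0,50,0,0,0,0,50,0,0,30,0,50,0,0,50,0,50,-40,40,50,0,50,-50,50,50,0,50,-50,50,50,0,20,-50,50,40,0,0])

```text
time: 35.6
tool_pos: [511.5, -34.1, 279.7]
tcp_rot: [-3.142, 0.002, 3.141]
contact_force: [-0.1, 0.2, 0.5]
grip_width: 34.3
finger_force: 0.0
```

Call:
step_arm(deltas=[0,0,0,0,0,0,0,0,0,0,0,0,0,0,0,0,0,0,0,0,0,0,0,0,0,0,0,0,0,0,0,0,0,0,0,0,0,0,0,0,0,0,0,0,0,0,0,0,0,0])

```text
time: 36.85
tool_pos: [512.6, -35.1, 278.2]
tcp_rot: [3.142, 0.0, 3.141]
contact_force: [-0.3, -0.3, -0.2]
grip_width: 0.3
finger_force: 0.0
```

```bash
python3 - <<'E'
from h import *
print(get_obs()["tool_pos"]);im,c=shot("w9");cs=cam("scene");S=capture("scene");np.save("pics/s2.npy",S)
u,v=map(int,proj(cs,(560,0,60)))
a=S[v-80:v+110,u-140:u+100]
save("mix",np.vstack([im[:300],cv2.resize(a,(640,300))])[:, :])
E
```

```text
[512.55428175 -35.06355514 278.18980561]
```

View pics/mix.png

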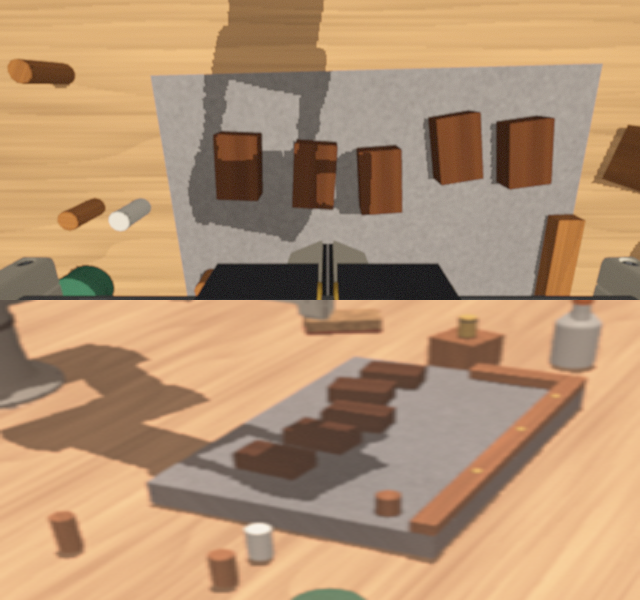

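The 46 mm dowel stands in the hole in line with the row; the others are undisturbed. Five blocks at (237,165), (315,172), (380,180), (455,147), (525,152). Measure the blocks (mid-height plane, two views).

```bash
cat >> h.py <<'E'
def blocks(im,c,z=61,vmax=235):
    m=cv2.medianBlur(blocktops(im),5);m[vmax:]=0
    for q in sorted(cv2.findContours(m,0,2)[0],key=lambda q:q[:,0,0].mean()):
        if cv2.contourArea(q)>700:
            P=np.array([onz(c,p[0],z)[:2] for p in q],np.float32);r=cv2.minAreaRect(P);s=toslab(r[0])
            print("blk px",q[:,0].mean(0).round(0),"slab",s.round(1),"size",np.round(r[1],0),"ang",round(r[2]-1.5,1))
E
python3 - <<'E'
from h import *
for n in("w5","w9"): print(n);blocks(*load(n))
ct=cam("top");im=capture("top")
for q in cv2.findContours((im.max(2)<85).astype(np.uint8)[175:220,258:388],0,2)[0]:
    if cv2.contourArea(q)>80: r=cv2.minAreaRect(q);print("top",toslab(onz(ct,np.array(r[0])+[258,175],77)).round(0),round(r[2]))
print(get_obs()["joint_positions"])
E
```

```text
w5
blk px [189.  78.] slab [ -55.4 -148.3] size [53. 70.] ang 86.0
blk px [258.  88.] slab [-43.8 -67.7] size [48. 70.] ang 85.3
blk px [318.  92.] slab [-35.3   3.3] size [70. 44.] ang 2.5
blk px [381. 200.] slab [120.7   0.7] size [108. 449.] ang 13.9
blk px [388.  60.] slab [-69.4  84.8] size [70. 48.] ang 8.3
blk px [450.  64.] slab [-61.9 157.9] size [70. 52.] ang 6.4
blk px [569.  85.] slab [-41.  296.8] size [84. 78.] ang 88.4
w9
blk px [48. 72.] slab [-154.1 -325.8] size [45. 21.] ang 84.0
blk px [238. 165.] slab [ -53.7 -148.4] size [50. 74.] ang 86.2
blk px [315. 168.] slab [-42.4 -66.8] size [45. 75.] ang 85.6
blk px [372. 186.] slab [-34.    4.6] size [74. 46.] ang 2.6
blk px [455. 147.] slab [-67.3  85.2] size [73. 52.] ang 8.2
blk px [523. 156.] slab [-60.4 158.5] size [74. 58.] ang 6.7
blk px [618. 161.] slab [-46.2 261.5] size [77. 42.] ang 13.4
top [-69.  84.] 80
top [-62. 156.] 82
top [-62. -74.] 90
[-2.17653297e-01  2.85303108e-01  1.46187089e+00  1.19918760e-04
  1.39438308e+00 -1.78824148e+00]
```

Call:
step_arm(deltas=[-20,50,0,1.5,6,-20,50,0,0,6,-20,50,0,0,6,-17,50,0,0,6,0,7,-40,0,6,0,0,-50,0,6,0,0,-50,0,6,0,0,-50,0,6,0,0,-25,0,6,0,0,-10,0,6])

```text
time: 38.25
tool_pos: [434.9, 171.8, 51.9]
tcp_rot: [-3.141, -0.002, -3.116]
contact_force: [-0.2, -0.5, 1.0]
grip_width: 6.1
finger_force: 0.0
```

Call:
step_arm(deltas=[10,0.3,0,0,6,10,0.3,0,0,6,16,0.4,0,0,6,20,0.5,0,0,6,20,0.5,0,0,6,20,0.5,0,0,6,20,0.5,0,0,6,20,0.5,0,0,6,10,0.3,0,0,6,5,0.1,0,0,6])

```text
time: 39.5
tool_pos: [587.1, 175.8, 53.7]
tcp_rot: [3.141, 0.001, -3.116]
contact_force: [-0.7, 0.3, 0.5]
grip_width: 5.5
finger_force: 0.4
```

Call:
step_arm(deltas=[6,0.1,0,0,6,4,0.1,0,0,6,3,0.1,0,0,6,1,0,0,0,6,1,0,0,0,6,1,0,0,0,6,0,0,0,0,6,0,0,0,0,6,0,0,0,0,6,0,0,0,0,6])

```text
time: 40.75
tool_pos: [602.6, 176.1, 53.2]
tcp_rot: [3.141, 0.0, -3.116]
contact_force: [1.1, -0.4, 1.0]
grip_width: 5.8
finger_force: 0.0
```

Call:
step_arm(deltas=[1,0,0,0,6,1,0,0,0,6,1,0,0,0,6,0,0,0,0,6,0,0,0,0,6,0,0,0,0,6,0,0,0,0,6,0,0,0,0,6,0,0,0,0,6,0,0,0,0,6])

```text
time: 42.0
tool_pos: [602.9, 176.2, 53.2]
tcp_rot: [-3.141, -0.006, -3.115]
contact_force: [-10.0, -0.7, 7.2]
grip_width: 5.7
finger_force: 5.2
```

```bash
python3 - <<'E'
from h import *
ct=cam("top");im=capture("top")
u0,v0,u1,v1=240,125,405,235
save("t2",cv2.resize(im[v0:v1,u0:u1],(780,520),interpolation=cv2.INTER_CUBIC))
o=get_obs();print(o["tool_pos"],toslab(o["tool_pos"]),o["contact_force"])
E
```

```text
[602.95236452 176.12723471  53.16832129] [ 45.52296291 156.77612252] [-10.15385977  -0.26309546   6.85114831]
```

View pics/t2.png

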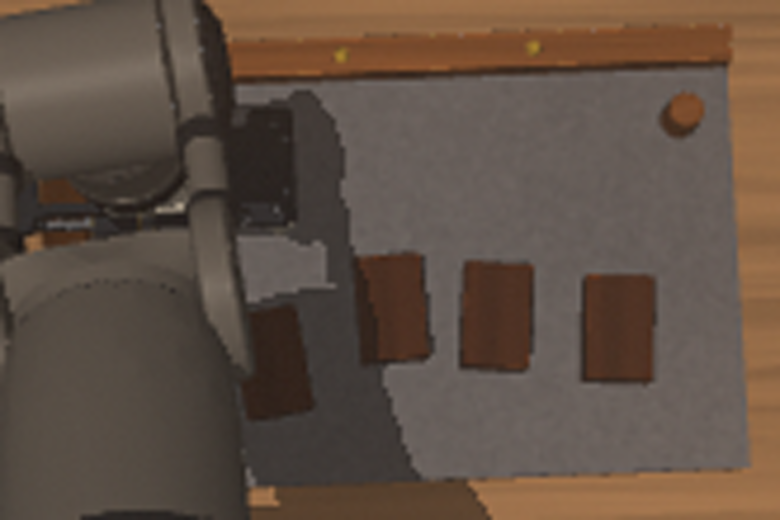

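A seated at the fence (tool slab x 45.5, 10 N, as predicted); top crop shows the other four in place. Next, B.

Call:
step_arm(deltas=[-20,0,0,0,6,0,0,50,0,6,-50,-26,0,0,6,-50,-26,0,0,6,-53,-25,0,0,6,0,0,0,0,6,0,0,-30,0,6,0,0,-20,0,6,0,0,0,0,6,0,0,0,0,6])

```text
time: 43.3
tool_pos: [433.6, 99.3, 53.8]
tcp_rot: [3.141, 0.002, -3.116]
contact_force: [0.5, 0.0, 0.2]
grip_width: 5.7
finger_force: 0.0
```

Call:
step_arm(deltas=[10,0.3,0,0,6,12,0.3,0,0,6,20,0.5,0,0,6,20,0.5,0,0,6,20,0.5,0,0,6,20,0.5,0,0,6,20,0.5,0,0,6,20,0.5,0,0,6,10,0.3,0,0,6,5,0.1,0,0,6])

```text
time: 44.55
tool_pos: [589.9, 103.1, 53.1]
tcp_rot: [3.142, -0.0, -3.116]
contact_force: [-1.0, -0.5, -0.3]
grip_width: 5.8
finger_force: 0.4
```

Call:
step_arm(deltas=[6,0.1,0,0,6,4,0.1,0,0,6,3,0.1,0,0,6,1,0,0,0,6,1,0,0,0,6,1,0,0,0,6,1,0,0,0,6,0,0,0,0,6,0,0,0,0,6,0,0,0,0,6])

```text
time: 45.8
tool_pos: [604.8, 103.5, 53.2]
tcp_rot: [3.142, -0.004, -3.116]
contact_force: [-7.0, -1.1, 4.6]
grip_width: 6.2
finger_force: 3.8
```

Call:
step_arm(deltas=[-20,0,0,0,6,0,0,50,0,6,-40,-28,0,0,6,-40,-28,0,0,6,-38,-28,0,0,6,0,0,0,0,6,0,0,-30,0,6,0,0,-20,0,6,0,0,0,0,6,0,0,0,0,6])

```text
time: 47.05
tool_pos: [469.6, 19.6, 53.8]
tcp_rot: [-3.142, 0.002, -3.115]
contact_force: [0.2, -0.2, 0.2]
grip_width: 5.7
finger_force: 0.0
```

Call:
step_arm(deltas=[10,0.3,0,0,6,10,0.3,0,0,6,17,0.4,0,0,6,17,0.5,0,0,6,17,0.5,0,0,6,17,0.5,0,0,6,16,0.5,0,0,6,10,0.3,0,0,6,6,0.2,0,0,6,5,0.1,0,0,6])

```text
time: 48.3
tool_pos: [593.6, 23.0, 53.1]
tcp_rot: [3.141, -0.0, -3.116]
contact_force: [0.1, -0.7, -0.3]
grip_width: 5.8
finger_force: 0.3
```

Call:
step_arm(deltas=[6,0.1,0,0,6,3,0.1,0,0,6,2,0.1,0,0,6,1,0,0,0,6,1,0,0,0,6,1,0,0,0,6,1,0,0,0,6,0,0,0,0,6,0,0,0,0,6,0,0,0,0,6])

```text
time: 49.55
tool_pos: [606.7, 23.3, 53.1]
tcp_rot: [3.141, -0.004, -3.116]
contact_force: [-7.7, -0.6, 5.0]
grip_width: 6.5
finger_force: 3.8
```

Call:
step_arm(deltas=[-20,0,0,0,6,0,0,50,0,6,-42,-25,0,0,6,-42,-25,0,0,6,-42,-25,0,0,6,0,0,0,0,6,0,0,-30,0,6,0,0,-20,0,6,0,0,0,0,6,0,0,0,0,6])

```text
time: 50.8
tool_pos: [463.7, -51.7, 53.8]
tcp_rot: [-3.141, 0.002, -3.115]
contact_force: [-0.0, -0.7, 0.5]
grip_width: 6.2
finger_force: 0.0
```

Call:
step_arm(deltas=[10,0.3,0,0,6,12,0.3,0,0,6,18,0.4,0,0,6,18,0.5,0,0,6,18,0.5,0,0,6,18,0.5,0,0,6,18,0.5,0,0,6,10,0.3,0,0,6,6,0.2,0,0,6,5,0.1,0,0,6])

```text
time: 52.05
tool_pos: [595.6, -48.0, 53.1]
tcp_rot: [3.141, -0.0, -3.116]
contact_force: [0.3, -0.1, -1.2]
grip_width: 5.9
finger_force: 0.2
```

Call:
step_arm(deltas=[6,0.1,0,0,6,3,0.1,0,0,6,2,0.1,0,0,6,1,0,0,0,6,1,0,0,0,6,1,0,0,0,6,1,0,0,0,6,0,0,0,0,6,0,0,0,0,6,0,0,0,0,6])

```text
time: 53.3
tool_pos: [608.5, -47.8, 53.2]
tcp_rot: [3.141, -0.004, -3.116]
contact_force: [-8.3, -0.9, 6.3]
grip_width: 5.8
finger_force: 4.3
```

Call:
step_arm(deltas=[-20,0,0,-5,12,0,0,60,-10,12,0,-15,0,-10,12,0,-15,0,-10,12,15,-14,0,-10,12,15,0,0,-10,12,15,0,0,-10,12,15,0,0,-10,12,0,0,0,-10,12,0,0,0,-5,12])

```text
time: 54.55
tool_pos: [650.9, -91.8, 113.0]
tcp_rot: [3.141, -0.0, 1.593]
contact_force: [-0.1, -0.7, 1.0]
grip_width: 11.9
finger_force: 0.0
```

```bash
python3 - <<'E'
from h import *
o=get_obs();print(o["tool_pos"],toslab(o["tool_pos"]),np.degrees(o["tcp_rot"]),o["grip_width"])
ct=cam("top");im=capture("top")
save("t3",cv2.resize(im[125:235,240:405],(780,520),interpolation=cv2.INTER_CUBIC))
E
```

```text
[650.88724713 -91.75534321 112.97469682] [  86.34218    -112.28297089] [ 1.79969374e+02 -1.02056878e-03  9.12651662e+01] 11.90865230083767
```

View pics/t3.png

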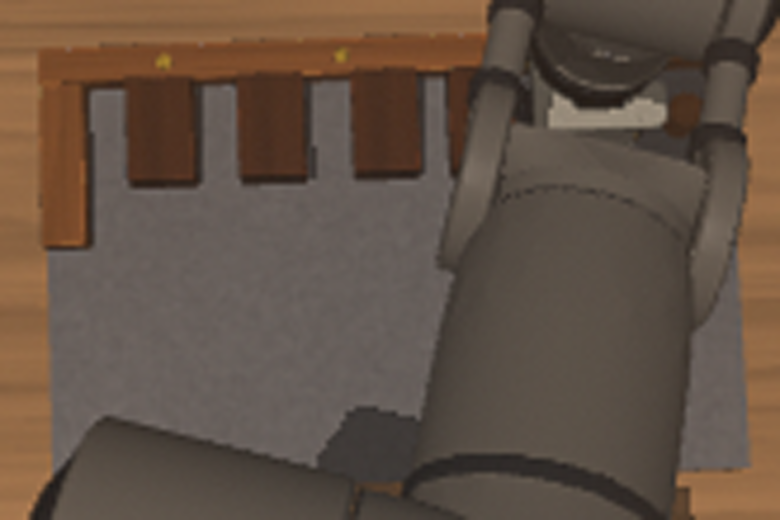

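A–D all square on the fence. Lower and sweep them left.

Call:
step_arm(deltas=[0,0,-30,0,12,0,0,-30,0,12,0,0,0,0,12,0,0,0,0,12,-0.2,8,0,0,12,-0.3,10,0,0,12,-0.3,10,0,0,12,-0.3,10,0,0,12,-0.3,10,0,0,12,-0.3,10,0,0,12])

```text
time: 55.85
tool_pos: [648.9, -33.1, 53.2]
tcp_rot: [3.141, 0.0, 1.597]
contact_force: [0.2, -1.1, 0.9]
grip_width: 11.9
finger_force: 0.7
```

Call:
step_arm(deltas=[-0.3,10,0,0,12,-0.3,10,0,0,12,-0.3,10,0,0,12,-0.3,10,0,0,12,-0.3,10,0,0,12,-0.2,8,0,0,12,-0.1,5,0,0,12,-0.1,3,0,0,12,0,0,0,0,12,0,0,0,0,12])

```text
time: 57.1
tool_pos: [646.8, 32.4, 52.9]
tcp_rot: [-3.141, -0.0, 1.597]
contact_force: [0.7, 0.2, -0.5]
grip_width: 11.6
finger_force: 0.0
```

Call:
step_arm(deltas=[0,1,0,0,12,0,1,0,0,12,0,1,0,0,12,0,1,0,0,12,0,1,0,0,12,0,0,0,0,12,0,0,0,0,12,0,0,0,0,12,0,0,0,0,12,0,0,0,0,12])

```text
time: 58.35
tool_pos: [646.8, 34.4, 53.1]
tcp_rot: [-3.141, 0.004, 1.596]
contact_force: [-1.3, -11.4, -0.0]
grip_width: 12.2
finger_force: 5.6
```

Call:
step_arm(deltas=[0,-20,0,0,20,0,0,50,0,80,0,-20,20,10,80,-20,-20,0,10,80,-25,-20,0,10,80,-25,-20,0,10,80,-25,-20,0,10,80,-25,-20,0,10,80,-16,-28,0,10,80,0,0,0,10,80])

```text
time: 59.6
tool_pos: [510.0, -132.7, 123.5]
tcp_rot: [3.141, 0.0, 2.996]
contact_force: [-0.1, 0.5, 0.1]
grip_width: 80.0
finger_force: 0.0
```

Call:
step_arm(deltas=[0,0,0,10,80,0,0,0,0,80,0,0,0,0,80,0,0,0,0,80,0,0,0,0,80,0,0,0,0,80,0,0,0,0,80,0,0,0,0,80,0,0,0,0,80,0,0,0,0,80])

```text
time: 60.85
tool_pos: [511.0, -130.8, 123.2]
tcp_rot: [3.141, 0.0, -3.116]
contact_force: [-1.1, 0.3, 0.2]
grip_width: 80.0
finger_force: 0.0
```

```bash
python3 - <<'E'
from h import *
o=get_obs();print(o["tool_pos"],toslab(o["tool_pos"]),np.degrees(o["tcp_rot"]),o["grip_width"])
im,c=shot("w10");save("w10c",im)
E
```

```text
[ 510.95962342 -130.78618995  123.16974142] [ -54.57078648 -147.5920748 ] [ 1.79993775e+02  2.74173937e-03 -1.78520760e+02] 79.98860814843545
```

View pics/w10c.png

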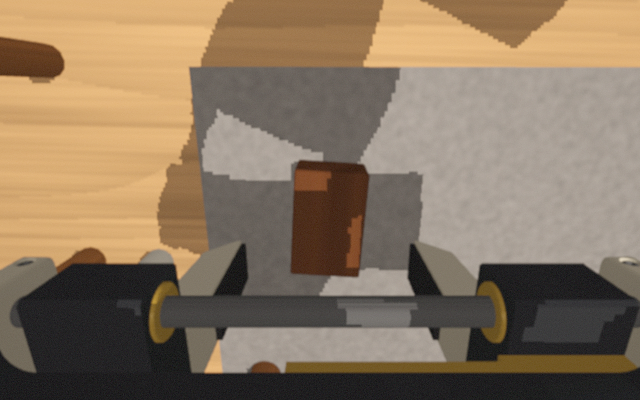

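Block E at (330,218), centred between the open fingers. Grip it.

Call:
step_arm(deltas=[0,0,-30,0,80,0,0,-25,0,80,0,0,-13,0,80,0,0,0,0,60,0,0,0,0,50,0,0,0,0,45,0,0,0,0,38,0,0,0,0,38,0,0,0,0,38,0,0,0,0,38])

```text
time: 62.15
tool_pos: [511.3, -130.9, 55.8]
tcp_rot: [-3.141, 0.001, -3.116]
contact_force: [-0.4, 0.4, 6.3]
grip_width: 45.3
finger_force: 29.4
```

Call:
step_arm(deltas=[0,0,2,0,38,15,10,0,0,38,20,14,0,0,38,20,14,0,0,38,20,14,0,0,38,20,14,0,0,38,18,14,0,0,38,10,11,0,0,38,5,0,0,0,38,0,0,0,0,38])

```text
time: 63.4
tool_pos: [638.9, -40.0, 56.9]
tcp_rot: [-3.142, -0.0, -3.116]
contact_force: [0.4, -0.8, -1.3]
grip_width: 45.4
finger_force: 29.4
```

Call:
step_arm(deltas=[2,0,0,0,38,2,0,0,0,38,2,0,0,0,38,1,0,0,0,38,1,0,0,0,38,0,0,0,0,38,0,0,0,0,38,0,0,0,0,38,0,0,0,0,38,0,0,0,0,38])

```text
time: 64.65
tool_pos: [647.0, -39.8, 57.2]
tcp_rot: [3.142, 0.0, -3.116]
contact_force: [0.5, 0.2, -0.8]
grip_width: 45.3
finger_force: 29.4
```

Call:
step_arm(deltas=[1,0,0,0,38,1,0,0,0,38,1,0,0,0,38,1,0,0,0,38,0,0,0,0,38,0,0,0,0,38,0,0,0,0,38,0,0,0,0,38,0,0,0,0,38,0,0,0,0,38])

```text
time: 65.9
tool_pos: [650.9, -39.8, 57.2]
tcp_rot: [3.142, 0.0, -3.116]
contact_force: [-0.0, 0.2, -2.2]
grip_width: 45.5
finger_force: 29.4
```

Call:
step_arm(deltas=[1,0,0,0,38,1,0,0,0,38,1,0,0,0,38,1,0,0,0,38,0,0,0,0,38,0,0,0,0,38,0,0,0,0,38,0,0,0,0,38,0,0,0,0,38,0,0,0,0,38])

```text
time: 67.15
tool_pos: [653.2, -39.9, 56.9]
tcp_rot: [3.141, -0.004, -3.115]
contact_force: [-7.4, -0.7, 2.5]
grip_width: 45.2
finger_force: 29.3
```

Call:
step_arm(deltas=[-1.5,0,-1,0,50,0,0,0,0,62,0,0,0,0,62,0,0,20,0,62,0,0,40,-10,62,0,-10,0,-10,12,0,-12,0,-10,12,-1,-12,0,-10,12,-1,-10,0,-10,12,-1,-2,0,-10,12])

```text
time: 68.4
tool_pos: [650.6, -86.6, 116.2]
tcp_rot: [3.141, 0.0, 2.114]
contact_force: [-0.1, 0.5, -1.0]
grip_width: 16.7
finger_force: 0.0
```

Call:
step_arm(deltas=[0,0,0,-10,12,0,0,0,-10,12,0,0,0,-10,12,0,0,0,0,12,0,0,0,0,12,0,0,-30,0,12,0,0,-32,0,12,0,0,0,0,12,0,0,0,0,12,0,0,0,0,12])

```text
time: 69.65
tool_pos: [651.5, -86.0, 55.9]
tcp_rot: [3.139, 0.001, 1.597]
contact_force: [-0.0, 0.4, 0.2]
grip_width: 12.2
finger_force: 0.0
```

Call:
step_arm(deltas=[-0.2,8,0,0,12,-0.3,10,0,0,12,-0.3,10,0,0,12,-0.3,10,0,0,12,-0.3,10,0,0,12,-0.3,10,0,0,12,-0.2,8,0,0,12,-0.1,5,0,0,12,0,2,0,0,12,0,0,0,0,12])

```text
time: 70.9
tool_pos: [648.4, -12.7, 54.1]
tcp_rot: [-3.142, -0.0, 1.597]
contact_force: [0.0, 0.6, 0.2]
grip_width: 11.9
finger_force: 0.0
```

Call:
step_arm(deltas=[0,1,0,0,12,0,1,0,0,12,0,1,0,0,12,0,1,0,0,12,0,0,0,0,12,0,0,0,0,12,0,0,0,0,12,0,0,0,0,12,0,0,0,0,12,0,0,0,0,12])

```text
time: 72.15
tool_pos: [648.4, -10.6, 54.1]
tcp_rot: [-3.141, 0.002, 1.596]
contact_force: [-0.2, -7.3, -1.2]
grip_width: 11.9
finger_force: 3.4
```

Row closed up, exactly where predicted. Back off and inspect.

Call:
step_arm(deltas=[0,-25,0,0,12,0,0,40,0,12,0,0,50,10,12,0,20,50,10,12,-12,30,50,10,12,-12,30,50,10,12,-12,30,40,10,12,-12,10,0,10,12,0,0,0,10,12,0,0,0,10,12])

```text
time: 73.4
tool_pos: [600.2, 86.8, 334.5]
tcp_rot: [3.141, 0.0, 2.999]
contact_force: [0.1, -0.9, -0.4]
grip_width: 12.1
finger_force: 0.0
```

Call:
step_arm(deltas=[0,0,0,8.5,12,0,0,0,0,12,0,0,0,0,12,0,0,0,0,12,0,0,0,0,12,0,0,0,0,12,0,0,0,0,12,0,0,0,0,12,0,0,0,0,12,0,0,0,0,12])

```text
time: 74.65
tool_pos: [600.4, 86.2, 334.2]
tcp_rot: [3.141, 0.0, 3.141]
contact_force: [-0.1, 0.1, -0.0]
grip_width: 12.3
finger_force: 0.0
```

```bash
python3 - <<'E'
from h import *
print(get_obs()["tool_pos"])
im,c=shot("w11")
save("w11c",im)
# near-end top edge of the row (z=77) and base
m=cv2.medianBlur(blocktops(im),5)
for u in range(230,420,8):
    r=np.flatnonzero(m[:,u]); 
    if len(r): P=onz(c,(u,r[0]-.5),77);print(u,r[0],toslab(P).round(1),end=' | ')
E
```

```text
[600.44734425  86.21050578 334.16353031]
230 222 [115.4 -57.4] | 238 221 [114.3 -47.2] | 246 221 [114.6 -37.2] | 254 221 [114.8 -27.2] | 262 168 [ 47.4 -11.5] | 270 168 [47.7 -1.9] | 278 168 [47.9  7.6] | 286 167 [47.  17.3] | 294 168 [48.4 26.7] | 302 168 [48.7 36.3] | 310 168 [48.9 45.9] | 318 168 [49.2 55.4] | 326 168 [49.5 65. ] | 334 168 [49.7 74.6] | 342 168 [50.  84.1] | 350 167 [49.  93.7] | 358 168 [ 50.5 103.2] | 366 168 [ 50.7 112.8] | 374 168 [ 51.  122.4] | 382 167 [ 50.  131.9] | 390 167 [ 50.3 141.4] | 398 167 [ 50.5 151. ] | 406 167 [ 50.8 160.5] | 414 167 [ 51.1 170.1] |
```

View pics/w11c.png

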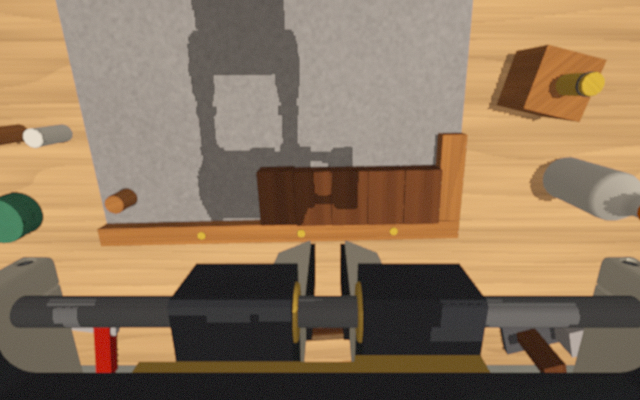

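The row is tight to the stop, five blocks at (260–440, 168–222), with a hint of unevenness along the near ends; gauge home, dowel in place. Three gentle taps toward the fence (two blocks each) to be sure.

Call:
step_arm(deltas=[-20,30,0,1.5,26,-13,30,0,0,26,0,29,0,0,26,0,0,-50,0,26,0,0,-60,0,26,0,0,-60,0,26,0,0,-60,0,26,0,0,-40,0,26,0,0,-10,0,26,0,0,0,0,26])

```text
time: 75.95
tool_pos: [567.9, 175.3, 54.7]
tcp_rot: [3.141, 0.001, -3.116]
contact_force: [-0.6, -0.0, 0.9]
grip_width: 26.1
finger_force: 0.0
```

Call:
step_arm(deltas=[15,0.4,0,0,26,10,0.3,0,0,26,6,0.2,0,0,26,3,0,0,0,26,1,0,0,0,26,1,0,0,0,26,1,0,0,0,26,0,0,0,0,26,0,0,0,0,26,0,0,0,0,26])

```text
time: 77.2
tool_pos: [602.9, 176.1, 54.1]
tcp_rot: [-3.141, -0.003, -3.116]
contact_force: [-6.0, -0.1, 3.5]
grip_width: 25.7
finger_force: 2.8
```

Call:
step_arm(deltas=[-15,0,0,0,26,0,-30,0,0,26,0,-30,0,0,26,0,-30,0,0,26,10,0,0,0,26,5,0,0,0,26,1,0,0,0,26,1,0,0,0,26,0.5,0,0,0,26,0,0,0,0,26])

```text
time: 78.45
tool_pos: [605.2, 86.9, 53.9]
tcp_rot: [3.141, -0.004, -3.115]
contact_force: [-7.2, -1.0, 3.6]
grip_width: 25.7
finger_force: 3.5
```

Call:
step_arm(deltas=[0,0,0,0,26,-15,0,0,0,26,0,-34,0,0,26,0,-34,0,0,6,2,0,0,0,6,10,0,0,0,6,4,0,0,0,6,0.5,0,0,0,6,0,0,0,0,6,0,0,0,0,6])

```text
time: 79.7
tool_pos: [606.8, 19.2, 53.9]
tcp_rot: [3.142, -0.004, -3.114]
contact_force: [-7.5, -2.2, 4.0]
grip_width: 6.5
finger_force: 3.7
```

Call:
step_arm(deltas=[-20,0,0,0,6,-20,0,0,0,6,0,0,50,0,6,0,0,60,0,6,-30,40,60,0,6,-40,50,40,0,6,-40,50,20,0,6,-40,50,0,0,6,-40,50,0,0,6,0,30,0,0,6])

```text
time: 80.95
tool_pos: [393.3, 268.7, 264.8]
tcp_rot: [3.14, 0.001, -3.111]
contact_force: [0.3, -0.2, -0.2]
grip_width: 6.1
finger_force: 0.0
```

Call:
step_arm(deltas=[-20,50,0,0,6,-20,50,0,0,6,0,50,0,0,6,0,0,0,0,6,0,0,0,0,6,0,0,0,0,6,0,0,0,0,6,0,0,0,0,6,0,0,0,0,6,0,0,0,0,6])

```text
time: 82.2
tool_pos: [356.0, 415.6, 264.0]
tcp_rot: [3.141, 0.0, -3.116]
contact_force: [-0.1, 0.5, 0.4]
grip_width: 6.1
finger_force: 0.0
```

```bash
python3 - <<'E'
from h import *
o=get_obs();print(o["tool_pos"],o["time"])
T=capture("top");S=capture("scene")
a=cv2.resize(T[120:240,180:450],(675,300),interpolation=cv2.INTER_CUBIC);b=cv2.resize(S[125:330,190:430],(351,300),interpolation=cv2.INTER_CUBIC)
b=cv2.copyMakeBorder(b,0,0,0,675-351,cv2.BORDER_CONSTANT);save("fin",np.vstack([a,b]))
E
```

```text
[356.02922474 415.58851616 263.96148338] 82.2
```

View pics/fin.png

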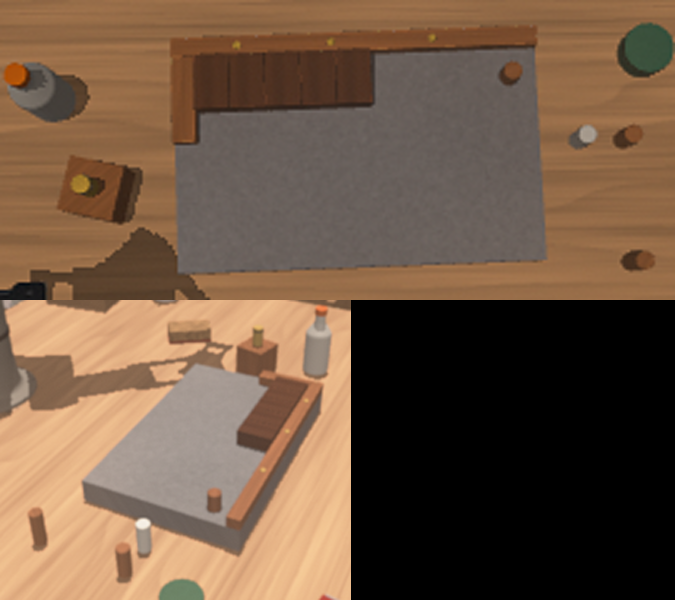

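The final view shows the row tight in the corner (195–373, 52–108), the short dowel at (511,72), the gauge home, the other dowels upright and the bystanders untouched.

```bash
python3 -c "
from plant import *
print(close_job())"
```

```text
the job is handed in; nothing more can be done
None
```

I handed the job in at about 82 s, with no verdict returned: the five blocks are tight against the fence and end stop, the gauge felt a 14 mm hole and is back home in its stand, and the 46 mm dowel stands in the hole.

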